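# Pull a blown cartridge fuse with self-closing tweezers

### The arm

A 6-joint arm with a two-finger parallel gripper is mounted at the origin on the work surface. World frame = base frame: x ahead of the robot, y to its left, z up, the work surface at z = 0. Lengths are in mm, angles in rad, forces in N, time in s.
With the tool pointing down it reaches from about 400 to 925 mm from the base axis. Payload 12.5 kg.
Tool frame: the origin (TCP) lies midway between the tips of the shut fingers; the grasp point (between the pads) lies 19 mm behind it; z points along the fingers, y is the direction in which the jaws open and shut (so a half turn about z gives the same grasp; the last joint's range is limited). The gripper opens to 95 mm and grips with 3 to 60 N. Pads are 20 mm wide; open, the fingers measure 119 mm over their backs; the gripper's body (75 mm by 180 mm) begins 59 mm behind the grasp point.
Start: joints at [1.135, 0.491, 1.559, -0, 1.092, -0.106], TCP at [202.392, 591.341, 214.661] pointing down, gripper open.
Joint ranges: [-3.1, 3.1], [-0.84, 2.19], [0.05, 2.79], [-1.13, 4.28], [0.06, 2.93], [-2.69, 2.69]. Speed limits (rad/s): [2.22, 2.22, 2.79, 3.14, 3.14, 3.14].

### API

Orientations are given as a 3x3 rotation matrix whose columns are the frame's x, y, z axes.
In Python, from rig import r gives the robot as it stands.
- The arm moves only by the tool servo_tool, never from a script. Its argument "steps" is a list of rows, each a list of 7 numbers: the closure, from 0 (fully open) to 1 (shut), then the shift along the tool's x, y, z in units of 25 mm (1.0 is 25 mm), then the turn, a rotation vector about the tool's x, y, z in units of 5 degrees (1.0 is 5 degrees). A call has 1 to 5 rows; each row is the pose to reach, as a shift and turn from the pose commanded when the call began, along the tool's axes at that moment; what a row does not reach only later rows make up. A row lasts 1/8 s, in which the tool goes at most 62.5 mm and 10.7 degrees, less where a joint would pass 70% of its speed; a pose out of reach is approached as far as the arm can. A call with a gripper value outside its range is refused whole. The fingers move at their own pace and stop on an object; the grip force is fixed at half the most. Time passes only in rows, so rows that repeat a pose let the fingers close. It gives the time, the measured TCP pose, the force and the opening at its end, in the units of the state.
- r.sense(): the state, without advancing time (a new reading comes with each control period).
- r.get_image(name): name is "side" or "top"; returns (picture, depth): 420x560x3 uint8, red, green, blue; 420x560 float32, mm along the optical axis (not along the pixel's ray), 0 where there is no reading.
- r.camera_info(name): a dict with "K" (3x3 intrinsics, pixels), "R" (3x3) and "t" (3): a world point X has camera coordinates R X + t. Camera axes: x right, y down, z forward; pixel columns grow to the right and rows downward; lengths in mm; the calibration is good to about 2 mm. A picture is of the moment at which its call begins. camera_info takes no time and is no camera call.
- r.hand_in(): hands the job in, once; it reports no verdict.
The state is a dict: "clock": time; "q": joint angles; "qd": joint speeds; "tau": joint torques, N m; "position": TCP position; "orientation": TCP orientation; "wrist_force": force on the tool from outside, world axes, zero at the start; "wrist_torque": the same for the moment, N m; "opening": finger opening in mm.
Only numpy, scipy, OpenCV 4.12 (cv2) and the standard library are available. Lean on these libraries where they do the work, as an engineer would, in place of code of your own. Each camera call takes 0.05 s, during which the arm holds its last target.

### The job

One of the three cartridge fuses in the open fuse base has blown: its body is scorched brown and its red striker pin sticks out. Take the self-closing tweezers from their stand, squeeze them open, let them close around the blown fuse, pull it out of its clips, lay it gently in the yellow tray without dropping it in, and hang the tweezers back in their stand. Never touch a fuse with the robot itself, leave the two good fuses fully home in their clips, and do not disturb the pliers and the screwdriver.

Things in the scene. Friction and masses are not known exactly. Their poses are not given: they have to be found in the camera images.
- fuse_blown: The blown fuse, a cylinder 51 mm long: two steel end caps 14.2 mm across, 13 mm long each, and between them 25 mm of ceramic 13.4 mm across, scorched brown with a black band. A red pin sticks 7 mm out of one end. Loose, about 22 g. Origin at its centre, x along its axis. Starts lying level in any one of the three poles of the fuse base; pulling it straight up out of its clips takes 2 to 3 N.
- fuse_a: A good fuse: same size as the blown one, white ceramic body, no pin. Origin at its centre, x along its axis. It must stay home in its clips.
- fuse_b: Another good fuse, just like fuse_a.
- board: A fixed plywood training board 300 (x) by 240 (y) by 12 mm, origin under its centre at table height, z up. At its -x end the fuse base; then across it a white trunking (24 mm above the table), and at its +x end a socket (52 mm high), a junction box (46 mm) and between them a glass lamp (98 mm high, at x = 98, y = 0 mm).
- base_floor (a point): Centre of the floor of the grey fuse base (112 by 132 mm), 22 mm above the table; axes as the board's. Poles at y = -40, 0 and 40 mm. Fuses lie along x, axes 18 mm above this floor, end caps in copper spring clips that rise to 31 mm above it and are centred at x = -19 and 19 mm, 8 mm wide: the middle 30 mm between the clips is free from above and both sides.
- tweezers: Self-closing tweezers, 150 mm long, 96 g, loose, hanging upright in the stand. Origin midway between the jaws, at the axis of a part held in them; z up towards the grips; y is the direction in which the grips are squeezed and the jaws open; x is along the pivot pin, 70 mm above the origin. The jaws, 11 mm wide along x and ending 7 mm below the origin, have a V groove along x that fits a fuse.
- tweezers_grips (a point): Midway between the two blue grips, 118 mm above the origin of the tweezers, axes as theirs. Grips: 14 mm wide (x), 48 mm tall, over their outer faces 49 mm (53 at the top) at rest. Squeezing to 44 mm (up to 6 N) only presses in their cushions, jaws shut; further, 8 rising to 20 N opens the jaws, to 26 mm (hard stop). With a fuse held: 43 mm at rest, 38 cushions in; let go past 12 N.
- tweezers_guard (a point): Centre of the underside of the blue finger guards by which the tweezers hang, 84 mm above their origin; axes as theirs. Guards 62 mm across (y), 22 mm (x), 4 mm thick, their top 30 mm below the middle of the grips.
- arml (a joint): Swing of the +y arm of the tweezers: 0 shut, about 0.06 rad when holding a fuse, 0.178 rad fully open. Its jaw moves 70 mm x angle along +y. With both arms fully open the jaws' lips are 24 mm apart inside and the arms 41 mm apart outside.
- armr (a joint): The same for the -y arm, its jaw moving along -y.
- stand: The fixed stand of the tweezers: a grey steel bridge on a wooden foot 100 by 130 mm, its top 108 mm above the table with a slot 21 mm wide (x) and 46 mm long (y), open below. Origin under its centre at table height, z up. The tweezers hang upright in the slot, their y along the stand's y, either way round, guards resting on the bridge; their origin is then 24 mm above the table.
- stand_seat (a point): Centre of the slot in the stand's top face, 108 mm above the table. Axes as the stand's.
- tray: A fixed yellow open tray for spent parts, 120 (x) by 150 (y) by 35 mm high, walls and floor 3 mm thick. Origin under its centre at table height, z up.
- pliers: Red-handled pliers, about 160 mm long, 13 mm high, lying loose on the table. Leave alone.
- screwdriver: A red-handled screwdriver, 200 mm long, 26 mm high, lying loose on the table. Leave alone.
Not all that is in view belongs to the job. What is shaped like the tweezers but pink or turquoise is not meant.

How it is judged:
By the outcome, as a careful person would: the job done as asked, in the order asked, and still so for the second after the job is handed in, with the robot touching nothing.
It also fails if it takes over 58 s, if anything falls off the work surface, if the arm or the gripper's body presses on something with over 40 N, if the wrist force passes 120 N, or if a joint passes its speed limit or range.

## Working session

There is one attempt and no reset: what is moved stays moved. The work goes in short steps, Python scripts to look and compute and a tool call to move; the robot and the scene stay as the last step left them, time stands still between calls to the robot, and variables do not carry over. Pictures are saved under pics/ and viewed, and the job is handed in when it is done.

Besides the shell and the picture viewer there is one more tool, called after "Request:" in YAML: its name, and indented under it one key for each argument. servo_tool: Moves the arm, as the interface text tells. Its arguments: {"type":"object","properties":{"steps":{"type":"array"}},"required":["steps"]}

```bash
ls; mkdir -p pics; cat > h.py <<'E'
import numpy as np, cv2, pickle
from rig import r
def snap(n,tag):
    p,d=r.get_image(n); cv2.imwrite(f'pics/{tag}.png',p[:,:,::-1]); np.save(f'pics/{tag}.npy',d); return p,d
def w(n,tag,u,v,z=None):
    c=r.camera_info(n);K,R,t=[np.array(c[k],float) for k in('K','R','t')]
    ray=np.linalg.inv(K)@[u,v,1.]; C=-R.T@t; dr=R.T@ray
    if z is None:
        d=np.load(f'pics/{tag}.npy'); return C+dr*float(d[int(v),int(u)])
    return C+dr*(z-C[2])/dr[2]
def proj(n,X):
    c=r.camera_info(n);K,R,t=[np.array(c[k],float) for k in('K','R','t')]
    p=K@(R@np.array(X,float)+t); return p[:2]/p[2]
def crop(tag,out,x0,y0,x1,y1,s):
    im=cv2.imread(f'pics/{tag}.png')[y0:y1,x0:x1]; cv2.imwrite(f'pics/{out}.png',cv2.resize(im,None,fx=s,fy=s,interpolation=cv2.INTER_CUBIC))
E
python3 - <<'E'
from h import *
np.set_printoptions(precision=3,suppress=True)
snap('top','t0');snap('side','s0')
print(r.sense())
for n in('top','side'):print(r.camera_info(n))
E
```

```text
pics
{'clock': 0.1, 'q': array([ 1.135,  0.491,  1.559, -0.   ,  1.092, -0.106]), 'qd': array([-0.001, -0.001, -0.002,  0.   ,  0.001,  0.   ]), 'tau': array([  0.003, -61.362, -25.861,   0.069,   0.047,  -0.   ]), 'position': array([202.298, 591.122, 214.135]), 'orientation': array([[-0.946,  0.324, -0.   ],
       [ 0.324,  0.946, -0.001],
       [ 0.   , -0.001, -1.   ]]), 'wrist_force': array([-0.098,  0.044,  0.559]), 'wrist_torque': array([-0.007,  0.023,  0.002]), 'opening': 95.07150339381512}
{'K': array([[429.111,   0.   , 280.969],
       [  0.   , 429.111, 207.634],
       [  0.   ,   0.   ,   1.   ]]), 'R': array([[ 0.076, -0.997,  0.005],
       [-0.975, -0.076, -0.207],
       [ 0.207,  0.011, -0.978]]), 't': array([-84.121, 581.593, 952.446])}
{'K': array([[544.136,   0.   , 282.886],
       [  0.   , 544.136, 213.403],
       [  0.   ,   0.   ,   1.   ]]), 'R': array([[ 0.855, -0.518, -0.008],
       [-0.382, -0.619, -0.686],
       [ 0.35 ,  0.59 , -0.728]]), 't': array([-534.659,  255.032, 1214.911])}
```

View pics/t0.png

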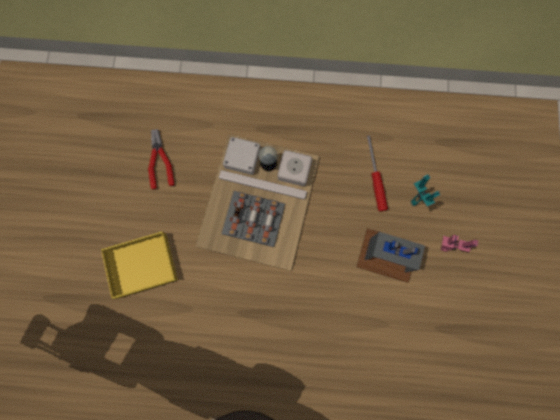

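View pics/s0.png

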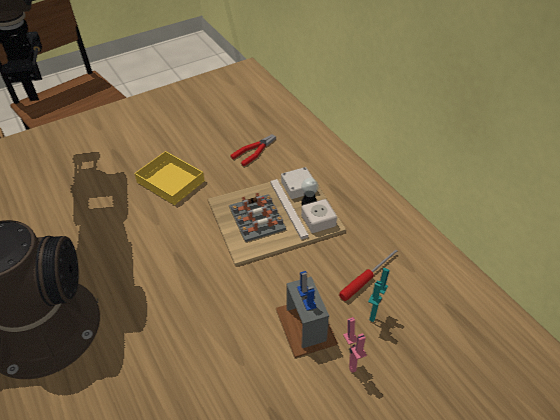

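The top view shows the tray at (139,265), the fuse base at (254,218), and the stand with blue tweezers at (400,251). There are turquoise (425,193) and pink (459,243) decoys. I'll enlarge these.

```bash
python3 - <<'E'
from h import *
crop('t0','t0b',190,130,325,275,4)
crop('t0','t0s',345,220,435,290,8)
crop('s0','s0s',265,255,405,375,5)
crop('s0','s0b',205,160,350,270,5)
crop('t0','t0t',90,220,190,305,6)
E
```

```text
(no output)
```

View pics/t0b.png

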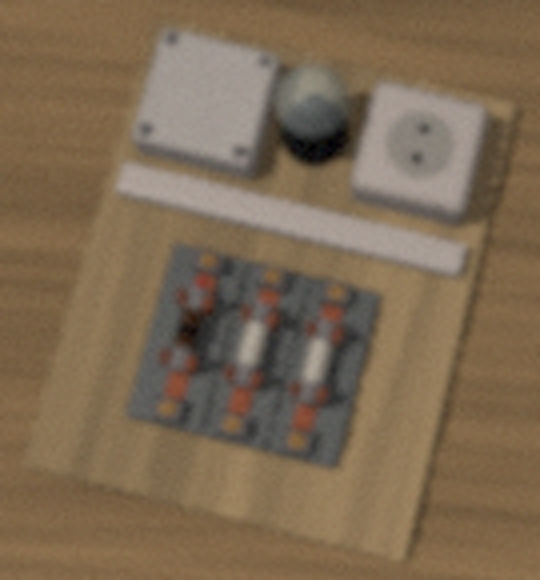

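View pics/t0s.png

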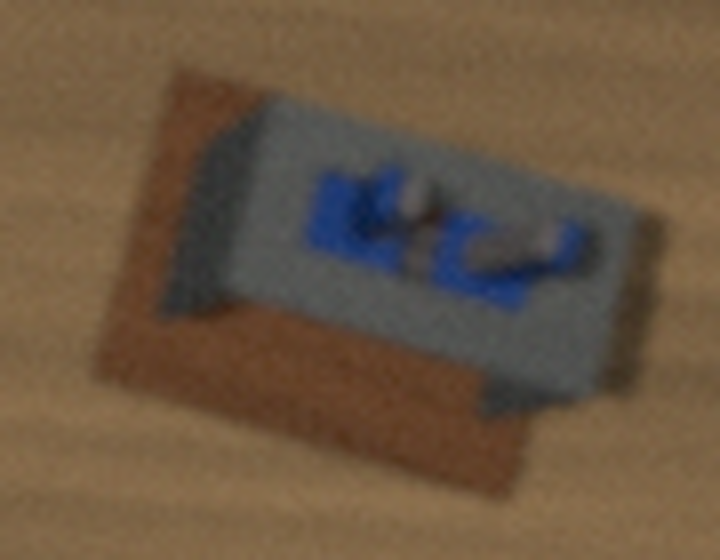

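View pics/s0s.png

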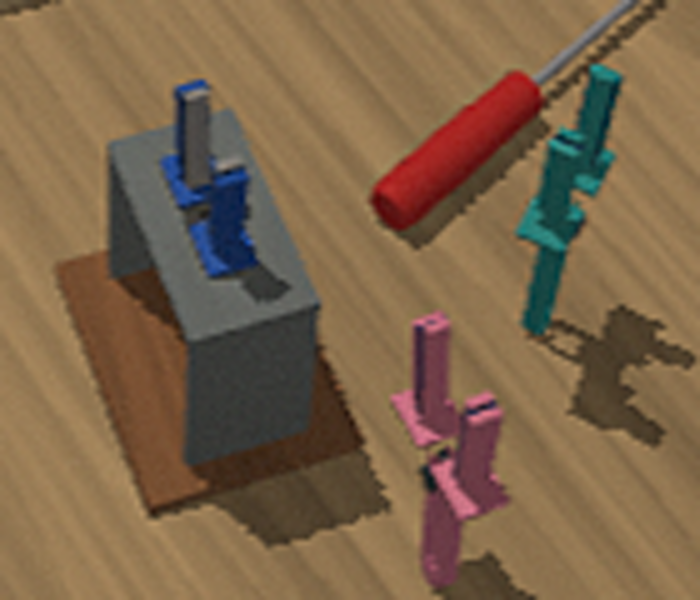

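View pics/s0b.png

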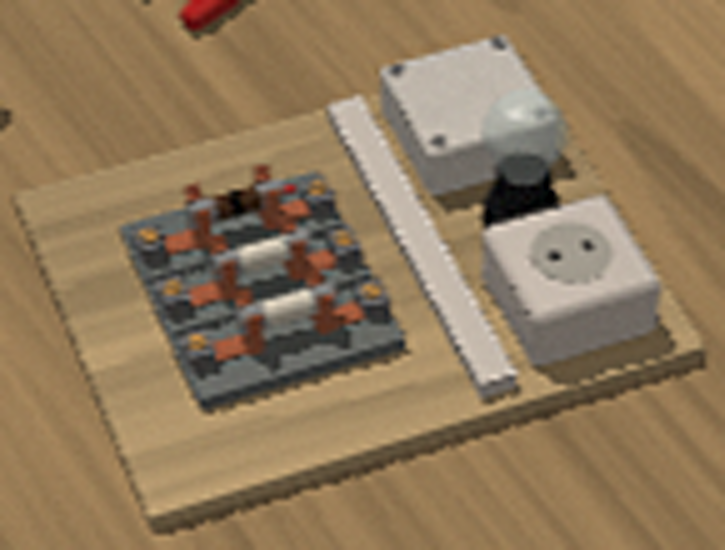

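View pics/t0t.png

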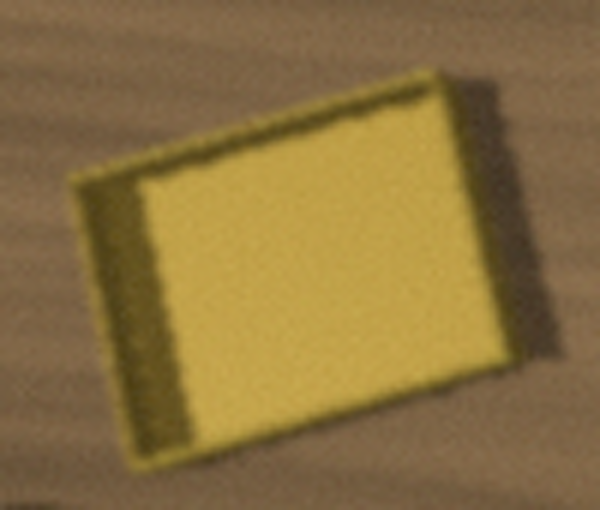

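The side crop confirms which items are meant. The blown fuse is brown with a red pin at side (263,197), and at top (237,212), in the +y pole. The tweezers to use are the blue ones in the stand at top (400,251), not the pink or turquoise ones. Next I'll fit the poses.

```bash
cat > fit.py <<'E'
from h import *
from scipy.optimize import least_squares
np.set_printoptions(precision=2,suppress=True)
def rect(name,z,obs,dims=None,p0=None):
    # obs: (cam,(u,v),sx,sy)
    def pts(p,sx,sy):
        c,s=np.cos(p[2]),np.sin(p[2]); a,b=(dims if dims else p[3:5]); a=sx*a/2;b=sy*b/2
        return [p[0]+c*a-s*b,p[1]+s*a+c*b,z]
    f=lambda p:np.concatenate([proj(c,pts(p,sx,sy))-uv for c,uv,sx,sy in obs])
    q=least_squares(f,p0); print(name,q.x,'res px',f(q.x)); return q.x
o=lambda c,l:[(c,np.array(uv),sx,sy) for uv,sx,sy in l]
s=o('top',[((233,190.75),1,1),((285.5,203.25),1,-1),((275,246.25),-1,-1),((222,233.75),-1,1)])
s2=o('side',[((229,205.6),-1,1),((269,195),1,1),((286,228),1,-1),((246,240.4),-1,-1)])
for k in(s,s2,s+s2): b=rect('base',22,k,(112,132),[600,0,-.2])
t=o('top',[((378.75,231.5),1,1),((425,245.6),1,-1),((418.75,269.4),-1,-1),((373.1,257.5),-1,1)])
t2=o('side',[((286.6,284),-1,1),((311.4,277),1,1),((329,315.6),1,-1),((302.6,323),-1,-1)])
for k in(t,t2,t+t2): rect('bridge',108,k,None,[550,-300,-.2,60,120])
rect('tray',35,o('top',[((101.7,249.7),1,1),((162.8,231.7),1,-1),((176.3,280.3),-1,-1),((112.5,298),-1,1)]),(120,150),[500,300,.2])
for c,tag in(('top','t0'),('side','s0')):
    im=cv2.imread(f'pics/{tag}.png').astype(int); d=np.load(f'pics/{tag}.npy')
    m=(im[:,:,0]>im[:,:,2]+40)&(im[:,:,0]>im[:,:,1]+30)
    P=np.array([w(c,tag,u,v) for v,u in np.argwhere(m) if d[v,u]>0]);
    P=P[(P[:,2]>100)&(P[:,2]<180)]
    from collections import Counter
    print(c,len(P),P.min(0),P.max(0))
    for lo,hi in((104,118),(118,140),(140,160),(160,175)):
        q=P[(P[:,2]>lo)&(P[:,2]<hi)]
        if len(q)>3: print(lo,hi,len(q),q.mean(0),q.min(0),q.max(0))
E
python3 fit.py
```

```text
base [563.1   25.12  -0.16] res px [ 0.47 -0.22 -0.09 -0.69 -0.18  0.46 -0.2   0.43]
base [564.    25.97  -0.17] res px [ 0.09 -0.06 -0.29 -0.66  0.95  0.2  -0.75  0.38]
base [563.45  25.37  -0.16] res px [ 0.53 -0.47 -0.1  -0.69 -0.42  0.41 -0.36  0.12 -0.11  0.3  -0.58 -0.5
  1.    0.27 -0.6   0.68]
bridge [ 499.2  -306.52   -0.2    57.29  103.89] res px [ 0.21  0.57 -0.38 -0.6   0.35  0.68 -0.18 -0.65]
bridge [ 500.52 -305.11   -0.23   56.56  101.79] res px [-0.04 -0.09  0.08  0.07 -0.09 -0.13  0.06  0.14]
bridge [ 499.78 -305.9    -0.22   56.94  102.75] res px [ 0.37  0.24 -0.85 -0.58 -0.37  0.46 -0.26 -1.24 -0.49  0.34 -0.28  0.24
  0.19  0.3   0.25  0.87]
tray [429.3  285.14   0.37] res px [ 0.06 -0.28  0.66 -0.38 -0.73 -0.34  0.02  0.97]
top 170 [ 486.47 -344.16  106.7 ] [ 516.8  -271.    167.46]
104 118 119 [ 499.88 -297.14  111.61] [ 486.47 -344.16  106.7 ] [ 516.8  -271.    116.47]
118 140 15 [ 499.89 -288.95  128.53] [ 490.75 -319.31  118.75] [ 509.44 -276.97  138.8 ]
140 160 11 [ 501.25 -285.    148.36] [ 490.03 -321.53  140.01] [ 510.55 -275.48  159.71]
160 175 25 [ 503.08 -291.09  164.8 ] [ 492.2  -326.82  162.43] [ 511.78 -274.71  167.46]
side 221 [ 483.78 -331.23  108.67] [ 515.6  -269.06  169.13]
104 118 121 [ 496.01 -308.01  112.49] [ 483.78 -331.23  108.67] [ 515.6  -269.06  117.52]
118 140 35 [ 494.63 -316.83  128.55] [ 489.2  -324.19  119.1 ] [ 501.72 -280.35  139.58]
140 160 32 [ 494.34 -324.31  150.55] [ 487.76 -326.59  140.8 ] [ 500.38 -318.54  159.12]
160 175 33 [ 497.5  -312.9   165.66] [ 488.18 -327.52  160.33] [ 510.63 -275.24  169.13]
```

```bash
cat > fit2.py <<'E'
from fit import *
print('-----')
a=o('top',[((384.75,241.25),1,1),((383.1,250.4),-1,1),((410,258.1),-1,-1)])
c=o('side',[((297.4,287),-1,1),((306,308),-1,-1),((316,306.4),1,-1)])
for k in (a,c,a+c): rect('guard',112,k,(22,62),[500,-300,-.2])
E
python3 fit2.py | sed -n '/-----/,$p'
python3 - <<'E'
from h import *
crop('s0','s1s',285,265,335,325,12)
crop('t0','t1s',370,225,430,275,12)
E
```

```text
-----
guard [ 501.47 -302.49   -0.19] res px [ 0.11 -0.25 -0.42  0.19  0.31  0.05]
guard [ 502.31 -299.3    -0.25] res px [-0.49 -1.54  0.13  1.24  0.34  0.18]
guard [ 501.39 -300.96   -0.22] res px [-0.33 -0.63 -1.16 -0.28 -0.63  0.4  -0.81 -0.57  0.69  2.04  0.79  0.72]
```

View pics/s1s.png

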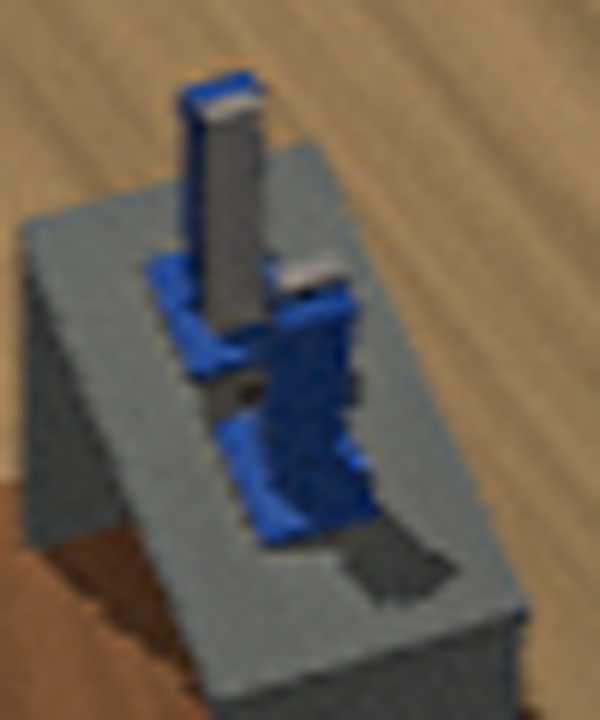

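View pics/t1s.png

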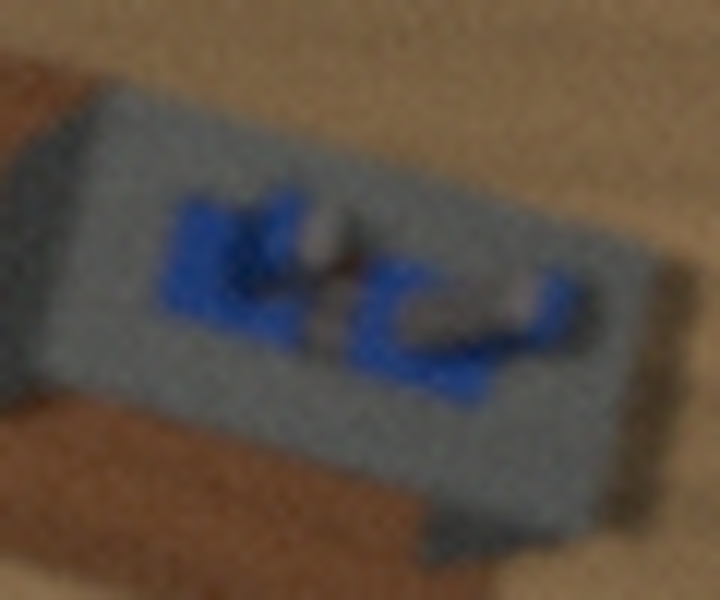

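```bash
cat > fit3.py <<'E'
from h import *
from scipy.optimize import least_squares
np.set_printoptions(precision=2,suppress=True)
O=[('side',297.1,286.8,-11,31,112),('side',306.8,309.3,-11,-31,112),('side',316.5,306.9,11,-31,112),
('side',300,272.7,-7,26.5,166),('side',306,270.8,7,26.5,166),('side',307.9,291.7,-7,-26.5,166),('side',314.6,289.8,7,-26.5,166),
('top',385.25,241.1,11,31,112),('top',383.3,250,-11,31,112),('top',410.4,259,-11,-31,112),('top',392.7,240.7,7,26.5,166),('top',418.75,248.2,7,-26.5,166),('top',417.5,253.75,-7,-26.5,166)]
def f(p,S):
    c,s=np.cos(p[2]),np.sin(p[2])
    return np.concatenate([proj(n,[p[0]+c*a-s*b,p[1]+s*a+c*b,z])-[u,v] for n,u,v,a,b,z in S])
for S in ([x for x in O if x[0]=='side'],[x for x in O if x[0]=='top'],O):
    q=least_squares(f,[500,-300,-.2],args=(S,));print(q.x,q.fun)
E
python3 fit3.py
```

```text
[ 501.6  -300.67   -0.24] [-0.36 -0.59 -0.28  0.59  0.16  0.16 -0.42 -0.87  0.07 -0.68  0.41  0.58
  0.38  0.66]Traceback (most recent call last):
  File "fit3.py", line 11, in <module>
    q=least_squares(f,[500,-300,-.2],args=(S,));print(q.x,q.fun)
    return func(*args, **kwargs)
    result = trf(vector_fun.fun, vector_fun.jac, x0, f0, J0, lb, ub, ftol, xtol,
                 gtol, max_nfev, x_scale, loss_function, tr_solver,
                 tr_options.copy(), verbose, callback=callback_wrapped)
    return trf_no_bounds(
        fun, jac, x0, f0, J0, ftol, xtol, gtol, max_nfev, x_scale,
        loss_function, tr_solver, tr_options, verbose, callback=callback)
    f_new = fun(x_new)
    self._update_fun()
    ~~~~~~~~~~~~~~~~^^
    self.f = self.fun_wrapped(xp_copy(self.x))
             ~~~~~~~~~~~~~~~~^^^^^^^^^^^^^^^^^
    return np.atleast_1d(self.fun(x))
                         ~~~~~~~~^^^
    return self.f(x, *self.args, **self.kwargs)
           ~~~~~~^^^^^^^^^^^^^^^^^^^^^^^^^^^^^^
  File "fit3.py", line 9, in f
    return np.concatenate([proj(n,[p[0]+c*a-s*b,p[1]+s*a+c*b,z])-[u,v] for n,u,v,a,b,z in S])
                           ~~~~^^^^^^^^^^^^^^^^^^^^^^^^^^^^^^^^^
  File "h.py", line 12, in proj
    c=r.camera_info(n);K,R,t=[np.array(c[k],float) for k in('K','R','t')]
ValueError: time passes only in moves, steps and waits
```

```bash
python3 - <<'E'
s=open('h.py').read()
s=s.replace("def snap","_C=None\ndef cam(n):\n    global _C\n    if _C is None:\n        try: _C=pickle.load(open('cam.pkl','rb'))\n        except FileNotFoundError:\n            _C={k:r.camera_info(k) for k in('top','side')}; pickle.dump(_C,open('cam.pkl','wb'))\n    return _C[n]\ndef snap",1).replace("c=r.camera_info(n)","c=cam(n)")
open('h.py','w').write(s)
E
python3 fit3.py; ls
```

```text
[ 501.6  -300.67   -0.24] [-0.36 -0.59 -0.28  0.59  0.16  0.16 -0.42 -0.87  0.07 -0.68  0.41  0.58
  0.38  0.66]
[ 500.5  -303.6    -0.22] [ 0.31  0.07 -0.17  0.7   0.21 -0.06  0.81 -0.46 -0.43 -0.56 -0.71  0.35]
[ 500.89 -302.2    -0.23] [-0.35  0.11 -0.05  1.29  0.37  0.79 -0.39 -0.17  0.08 -0.02  0.63  1.28
  0.59  1.31 -0.25 -0.26 -0.81  0.34 -0.5  -0.18  0.2  -0.8  -1.1  -0.68
 -1.44  0.21]
cam.pkl
fit.py
fit2.py
fit3.py
h.py
pics
```

```bash
cat > plan.py <<'E'
import sys
from h import *
from scipy.spatial.transform import Rotation as Ro
np.set_printoptions(precision=3,suppress=True)
# usage: plan.py x y z yaw  (TCP target world; tool y = tweezers y axis, x=-world-ish)
def plan(x,y,z,yaw):
    s=r.sense(); p=np.array(s['position']);R=np.array(s['orientation'])
    c,sn=np.cos(yaw),np.sin(yaw)
    T=np.array([[-c,-sn,0],[-sn,c,0],[0,0,-1.]])
    d=R.T@(np.array([x,y,z])-p)/25; rv=Ro.from_matrix(R.T@T).as_rotvec(degrees=True)/5
    print('clk',s['clock'],'pos',p,'F',s['wrist_force'],'open',round(s['opening'],2)); print('shift',d,'turn',rv)
a=list(map(float,sys.argv[1:]))
if len(a)==4: plan(*a)
E
python3 plan.py 480 150 300 -0.225; python3 - <<'E'
from h import *
for u,v in((425,193),(459,243),(470,245),(420,180)): print(w('top','t0',u,v))
E
```

```text
clk 0.1 pos [202.298 591.122 214.135] F [-0.098  0.044  0.559] open 95.07
shift [-16.223 -13.101  -3.423] turn [-0.011 -0.001 -1.2  ]
[ 643.51814152 -372.90688594   78.88251056]
[ 528.44977525 -443.02865827   98.9283358 ]
[ 520.54008417 -452.73884577  132.7891602 ]
[ 660.08308719 -346.16838917  125.13063833]
```

Request:
servo_tool:
  steps:
    - [0,-1.8,-1.45,-0.38,0,0,-0.15]
    - [0,-3.6,-2.9,-0.76,0,0,-0.3]
    - [0,-5.4,-4.35,-1.14,0,0,-0.45]
    - [0,-7.2,-5.8,-1.52,0,0,-0.6]
    - [0,-9.0,-7.25,-1.9,0,0,-0.75]

```text
clock: 0.72
position: [357.2, 345.3, 262.3]
orientation: [[-0.965, 0.261, -0.0], [0.261, 0.965, -0.0], [0.0, -0.0, -1.0]]
wrist_force: [-0.2, 0.2, 0.6]
opening: 95.1
```

```bash
python3 plan.py 480 0 300 -0.225
```

```text
clk 0.725 pos [357.193 345.301 262.322] F [-0.212  0.153  0.591] open 95.08
shift [ -8.342 -12.054  -1.507] turn [-0.001 -0.    -0.443]
```

Request:
servo_tool:
  steps:
    - [0,-1.38,-2.0,-0.25,0,0,-0.1]
    - [0,-2.76,-4.0,-0.5,0,0,-0.2]
    - [0,-4.14,-6.0,-0.75,0,0,-0.3]
    - [0,-5.52,-8.0,-1.0,0,0,-0.4]
    - [0,-6.9,-10.0,-1.2,0,0,-0.44]

```text
clock: 1.35
position: [458.0, 58.6, 292.4]
orientation: [[-0.975, 0.224, 0.0], [0.224, 0.975, 0.0], [-0.0, 0.0, -1.0]]
wrist_force: [1.5, 1.1, 0.2]
opening: 95.2
```

```bash
python3 plan.py 501 -302 240 -0.225
```

```text
clk 1.35 pos [458.019  58.65  292.376] F [1.485 1.116 0.169] open 95.16
shift [ -4.904 -13.675   2.093] turn [ 0.003  0.003 -0.009]
```

Request:
servo_tool:
  steps:
    - [0,-0.8,-2.3,0.2,0,0,0]
    - [0,-1.6,-4.6,0.4,0,0,0]
    - [0,-2.4,-6.9,0.6,0,0,0]
    - [0,-3.2,-9.2,0.8,0,0,0]
    - [0,-4.0,-11.4,1.0,0,0,0]

```text
clock: 1.98
position: [491.1, -241.7, 266.8]
orientation: [[-0.974, 0.224, -0.0], [0.224, 0.974, 0.0], [0.0, 0.0, -1.0]]
wrist_force: [-0.0, -0.2, -0.0]
opening: 95.2
```

```bash
python3 plan.py 501 -302 200 -0.225
```

```text
clk 1.975 pos [ 491.144 -241.697  266.782] F [-0.029 -0.228 -0.031] open 95.19
shift [-0.926 -2.263  2.671] turn [ 0.003 -0.002 -0.016]
```

Request:
servo_tool:
  steps:
    - [0,-0.46,-1.13,1.0,0,0,0]
    - [0,-0.93,-2.26,2.2,0,0,0]
    - [0.2,-0.93,-2.26,2.67,0,0,0]
    - [0.2,-0.93,-2.26,2.67,0,0,0]

```text
clock: 2.48
position: [501.0, -299.1, 199.7]
orientation: [[-0.975, 0.224, -0.002], [0.224, 0.975, 0.001], [0.002, 0.001, -1.0]]
wrist_force: [-0.8, 0.6, 0.5]
opening: 80.4
```

```bash
python3 - <<'E'
from h import *
snap('side','s2');crop('s2','s2s',245,215,385,335,5)
print(r.sense()['position'])
E
```

```text
[ 501.36909812 -299.09649713  200.66895447]
```

View pics/s2s.png

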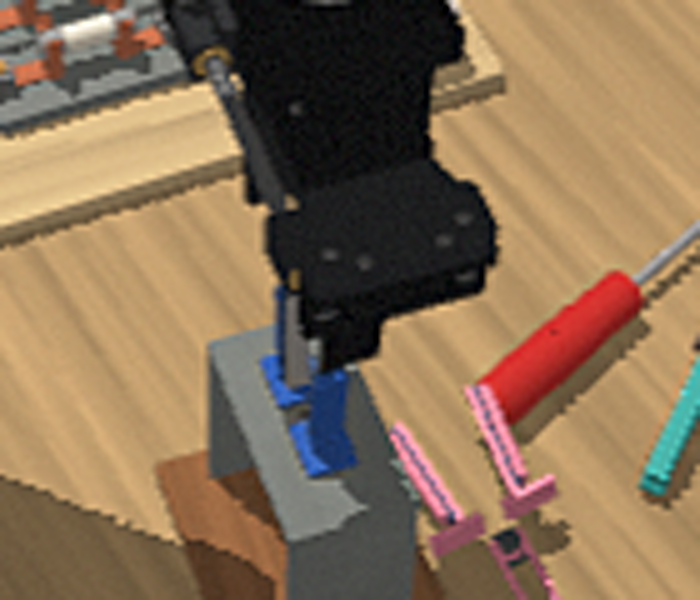

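View pics/s2.png

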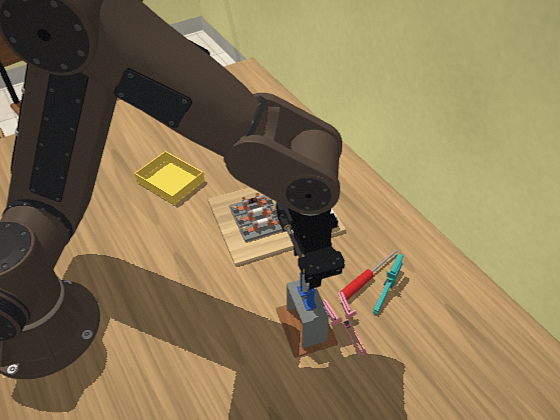

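The two decoys, which stood upright at first, have toppled on their own. The pink one now lies at (345,320) and the turquoise at (390,285). I made no contact with them, and the wrist force stayed near 0. The blue tweezers still hang in the stand at (306,300). I'll check the top view for the screwdriver and pink before descending.

```bash
python3 - <<'E'
from h import *
snap('top','t2');
a=cv2.imread('pics/t0.png')[120:300,340:500];b=cv2.imread('pics/t2.png')[120:300,340:500]
cv2.imwrite('pics/t2c.png',cv2.resize(np.hstack([a,b]),None,fx=2.5,fy=2.5,interpolation=cv2.INTER_CUBIC))
a=cv2.imread('pics/s0.png')[240:370,290:420];b=cv2.imread('pics/s2.png')[240:370,290:420]
cv2.imwrite('pics/s2c.png',cv2.resize(np.hstack([a,b]),None,fx=3,fy=3,interpolation=cv2.INTER_CUBIC))
E
python3 plan.py 501 -302 124 -0.225
```

```text
clk 2.575 pos [ 501.616 -299.141  201.26 ] F [ 0.1    0.193 -0.732] open 77.03
shift [ 0.001 -0.116  3.09 ] turn [-0.003  0.01  -0.002]
```

View pics/t2c.png

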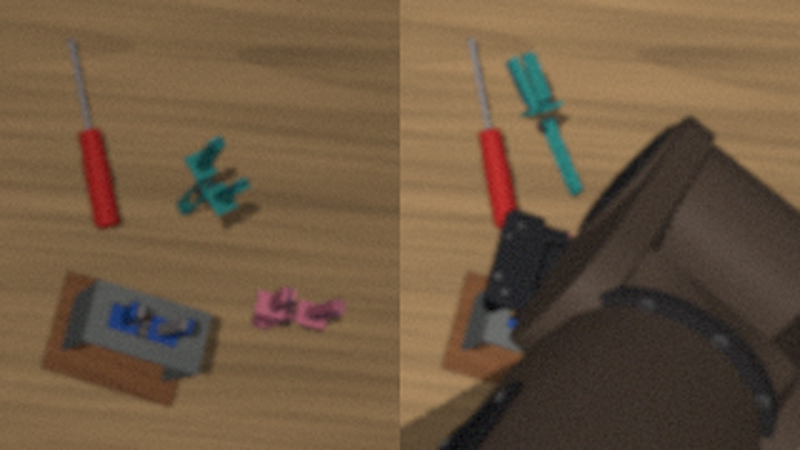

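View pics/s2c.png

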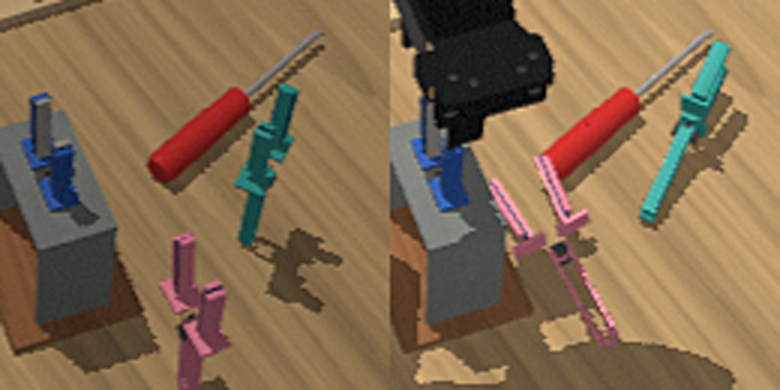

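Both views show the screwdriver where it was; the decoys only fell over. Descending now.

Request:
servo_tool:
  steps:
    - [0.2,0,-0.12,1.0,0,0,0]
    - [0.2,0,-0.12,2.0,0,0,0]
    - [0.2,0,-0.12,2.8,0,0,0]
    - [0.2,0,-0.12,3.12,0,0,0]
    - [0.2,0,-0.12,3.12,0,0,0]

```text
clock: 3.2
position: [501.0, -302.5, 123.0]
orientation: [[-0.975, 0.223, 0.001], [0.223, 0.975, -0.0], [-0.001, -0.0, -1.0]]
wrist_force: [0.1, -0.1, 1.7]
opening: 75.7
```

```bash
python3 - <<'E'
from h import *
snap('side','s3');crop('s3','s3s',265,235,365,335,6)
E
python3 plan.py 501 -302 124 -0.225
```

```text
clk 3.25 pos [ 501.129 -302.677  123.332] F [-0.632  0.265  0.288] open 76.11
shift [ 0.011  0.025 -0.027] turn [-0.005  0.013 -0.005]
```

View pics/s3s.png

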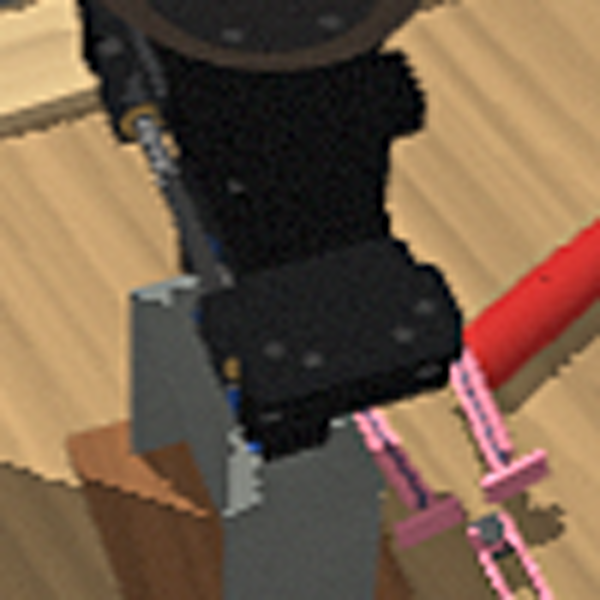

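Request:
servo_tool:
  steps:
    - [0.38,0,0,0,0,0,0]
    - [0.44,0,0,0,0,0,0]
    - [0.48,0,0,0,0,0,0]
    - [0.51,0,0,0,0,0,0]
    - [0.53,0,0,0,0,0,0]

```text
clock: 3.88
position: [500.9, -302.9, 122.8]
orientation: [[-0.975, 0.224, 0.001], [0.224, 0.975, -0.0], [-0.001, -0.0, -1.0]]
wrist_force: [-0.8, 0.6, 6.4]
opening: 45.3
```

Request:
servo_tool:
  steps:
    - [0.53,0,0,0,0,0,0]
    - [0.53,0,0,-0.2,0,0,0]
    - [0.53,0,0,-0.4,0,0,0]
    - [0.53,0,0,-0.4,0,0,0]

```text
clock: 4.38
position: [500.8, -302.8, 132.7]
orientation: [[-0.975, 0.224, 0.0], [0.224, 0.975, -0.0], [-0.0, -0.0, -1.0]]
wrist_force: [-0.2, 0.1, -1.7]
opening: 44.7
```

```bash
python3 plan.py 501 -302 124 -0.225; python3 - <<'E'
from h import *
snap('side','s4');crop('s4','s4s',265,235,365,335,6)
E
```

```text
clk 4.375 pos [ 500.794 -302.814  132.694] F [-0.176  0.093 -1.732] open 44.65
shift [-0.001  0.034  0.348] turn [-0.002  0.005 -0.01 ]
```

View pics/s4s.png

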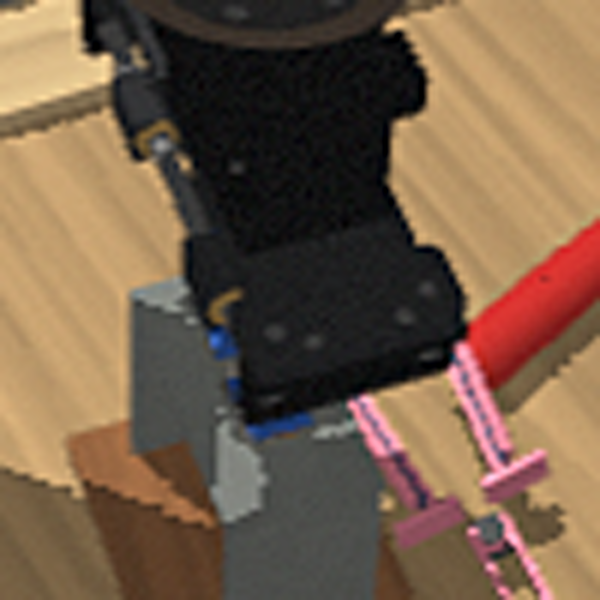

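The tweezers came up with the gripper: their weight shows, and the blue guard at (310,305) is off the bridge. I'll lift them straight out.

Request:
servo_tool:
  steps:
    - [0.53,0,0,-0.8,0,0,0]
    - [0.53,0,0,-1.8,0,0,0]
    - [0.53,0,0,-2.8,0,0,0]
    - [0.53,0,0,-3.8,0,0,0]
    - [0.53,0,0,-4.4,0,0,0]

```text
clock: 5.05
position: [500.8, -302.8, 243.3]
orientation: [[-0.975, 0.224, 0.001], [0.224, 0.975, -0.0], [-0.001, -0.0, -1.0]]
wrist_force: [0.1, 0.4, -1.3]
opening: 44.6
```

```bash
python3 plan.py 569.5 65 244 -0.163; python3 - <<'E'
from h import *
print(w('top','t0',237,212,47), w('top','t0',237,212), proj('top',[570,65,46]),proj('side',[570,65,46]),proj('side',[569.9-25*.987*1,65,46]))
crop('s0','f0s',225,180,300,245,10);crop('t0','f0t',215,180,295,255,9)
E
```

```text
clk 5.05 pos [ 500.777 -302.806  243.312] F [ 0.108  0.448 -1.258] open 44.62
shift [ 0.617 14.954 -0.032] turn [-0.003  0.009 -0.721]
[570.56290738  64.80585551  47.        ] [570.20324622  64.59259941  48.86595302] [236.9359714  212.30640467] [251.71446391 200.16603652] [243.35197494 203.73490741]
```

View pics/f0s.png

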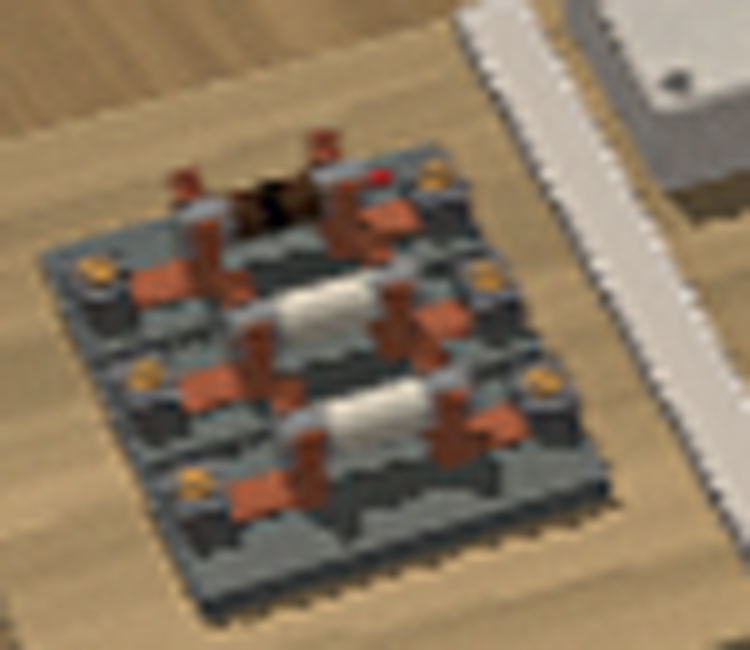

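View pics/f0t.png

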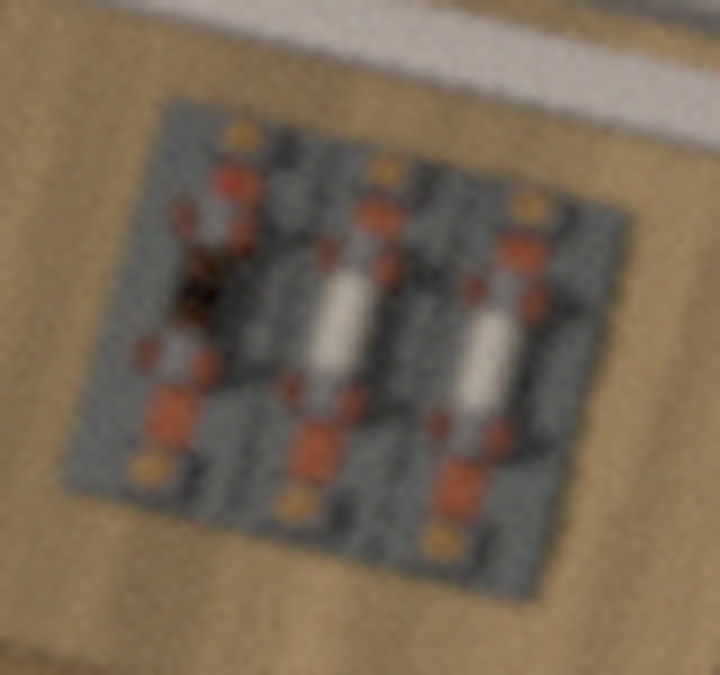

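```bash
python3 - <<'E'
from h import *
T=lambda x,y:w('top','t0',215+x/9,180+y/9,36)
S=lambda x,y:w('side','s0',225+x/10,180+y/10,36)
for f,l in((T,[((152,467),(243,135)),((297,500),(387,170)),((443,540),(530,207))]),(S,[((97,270),(433,175)),((143,375),(487,277)),((195,483),(545,382))])):
    for a,b in l:
        A,B=f(*a),f(*b);d=B-A;print(A,B,'mid',(A+B)/2,np.hypot(*d[:2]),np.arctan2(d[1],d[0]))
E
```

```text
[523.44507381  73.52372102  36.        ] [615.66324987  58.03632479  36.        ] mid [569.55416184  65.7800229   36.        ] 93.50963286991386 -0.1663902480187938
[517.60183966  34.30772834  36.        ] [608.98996422  18.34504305  36.        ] mid [563.29590194  26.3263857   36.        ] 92.7717447935198 -0.17292462178000045
[509.93851848  -5.20515112  36.        ] [601.76799615 -20.98445295  36.        ] mid [555.85325732 -13.09480204  36.        ] 93.17531505548473 -0.17017078306437525
[524.5084159   75.30078728  36.        ] [616.55960027  59.54709885  36.        ] mid [570.53400808  67.42394307  36.        ] 93.38950285616033 -0.16949844187579657
[517.11795514  36.02314543  36.        ] [609.67079911  19.77522725  36.        ] mid [563.39437713  27.89918634  36.        ] 93.96820618219071 -0.17378206592838666
[510.79344832  -3.53214616  36.        ] [603.35707713 -20.0239519   36.        ] mid [557.07526272 -11.77804903  36.        ] 94.02130096033524 -0.17631712499129934
```

Request:
servo_tool:
  steps:
    - [0.53,0.06,1.5,0,0,0,-0.1]
    - [0.53,0.15,3.6,0,0,0,-0.2]
    - [0.53,0.25,5.9,0,0,0,-0.35]
    - [0.53,0.34,8.2,0,0,0,-0.5]
    - [0.53,0.43,10.5,0,0,0,-0.64]

```text
clock: 5.68
position: [549.0, -42.7, 242.1]
orientation: [[-0.986, 0.169, -0.0], [0.169, 0.986, 0.0], [0.0, 0.0, -1.0]]
wrist_force: [0.6, -0.9, -1.1]
opening: 44.5
```

Request:
servo_tool:
  steps:
    - [0.53,0.1,2.0,0,0,0,0]
    - [0.53,0.2,3.6,0,0,0,0]
    - [0.53,0.2,4.3,0.8,0,0,0]
    - [0.53,0.2,4.3,1.4,0,0,0]
    - [0.53,0.2,4.3,1.4,0,0,0]

```text
clock: 6.3
position: [561.7, 61.6, 206.1]
orientation: [[-0.986, 0.17, -0.003], [0.17, 0.986, -0.0], [0.003, -0.001, -1.0]]
wrist_force: [-0.5, 0.4, -0.8]
opening: 44.6
```

```bash
python3 plan.py 570 65.5 184 -0.170; python3 - <<'E'
from h import *
snap('side','s5');snap('top','t5');crop('s5','s5s',205,120,325,250,5)
E
```

```text
clk 6.3 pos [561.68   61.605 206.084] F [-0.514  0.418 -0.826] open 44.56
shift [-0.304  0.21   0.882] turn [-0.006 -0.031 -0.004]
```

View pics/s5s.png

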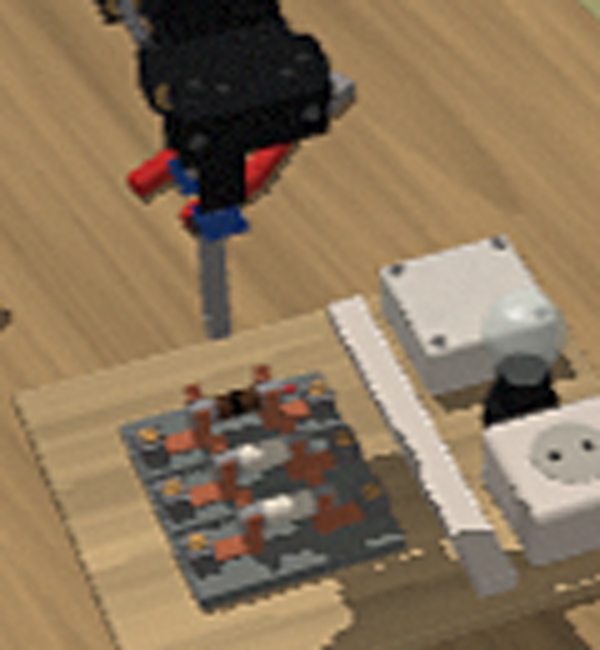

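View pics/t5.png

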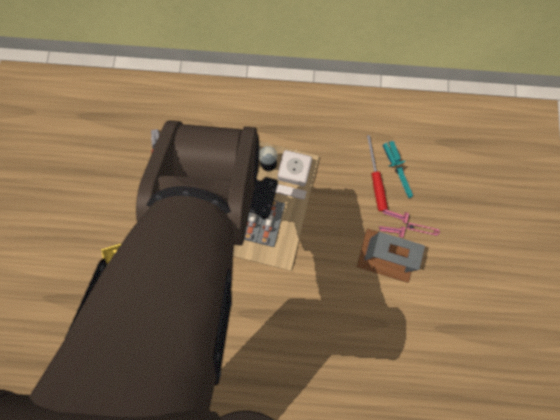

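```bash
python3 - <<'E'
from h import *
print(proj('side',[561.7,61.6,100.1]), proj('side',[561.7,61.6,191]))
crop('s5','s5j',235,145,275,205,12); crop('t5','t5s',360,225,435,290,9)
E
```

```text
[248.42430155 187.1451434 ] [246.37293559 159.90244692]
```

View pics/s5j.png

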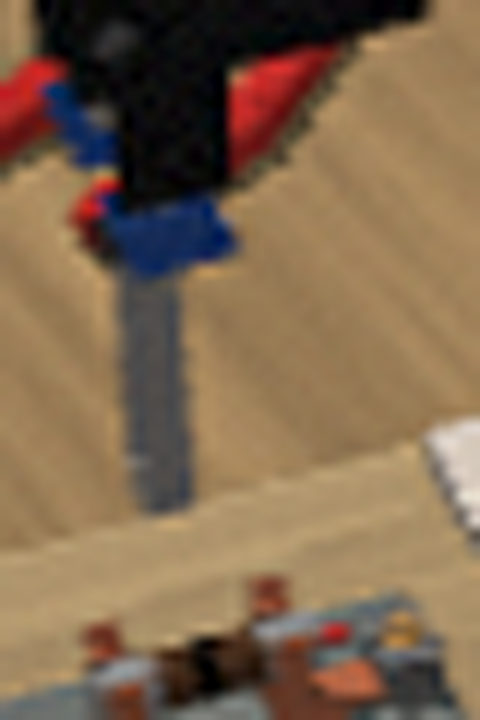

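View pics/t5s.png

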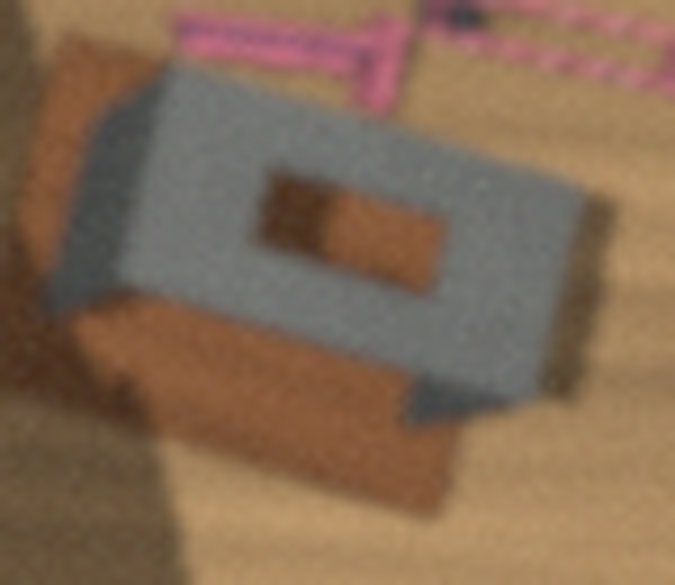

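Projected jaw end (248.4,187.1) agrees with the seen (249,187.5), so the tweezers sit true in the gripper. Centring over the blown fuse and opening.

Request:
servo_tool:
  steps:
    - [0.53,-0.3,0.2,0.5,0,0,0]
    - [0.57,-0.3,0.2,0.88,0,0,0]
    - [0.62,-0.3,0.2,0.88,0,0,0]
    - [0.67,-0.3,0.2,0.88,0,0,0]
    - [0.71,-0.3,0.2,0.88,0,0,0]

```text
clock: 7.02
position: [570.6, 65.9, 185.7]
orientation: [[-0.986, 0.169, 0.001], [0.169, 0.986, 0.0], [-0.001, 0.0, -1.0]]
wrist_force: [0.4, 0.7, -0.8]
opening: 28.9
```

Request:
servo_tool:
  steps:
    - [0.71,0,0,0,0,0,0]
    - [0.71,0,0,0,0,0,0]

```text
clock: 7.28
position: [570.6, 65.9, 185.6]
orientation: [[-0.986, 0.169, 0.0], [0.169, 0.986, 0.0], [-0.0, 0.0, -1.0]]
wrist_force: [-0.5, -0.1, -0.6]
opening: 27.5
```

```bash
python3 plan.py 570 65.5 139 -0.170; python3 - <<'E'
from h import *
snap('side','s6');snap('top','t6');crop('s6','s6s',225,140,295,230,7)
print(w('top','t5',398.9,250.7,108))
p=np.array(r.sense()['position']); print(proj('side',p-[0,0,106]))
E
```

```text
clk 7.275 pos [570.554  65.943 185.55 ] F [-0.507 -0.121 -0.615] open 27.53
shift [ 0.019 -0.021  1.862] turn [ 0.001  0.003 -0.001]
[ 499.66662899 -306.61924195  108.        ]
[251.06883099 190.68817681]
```

View pics/s6s.png

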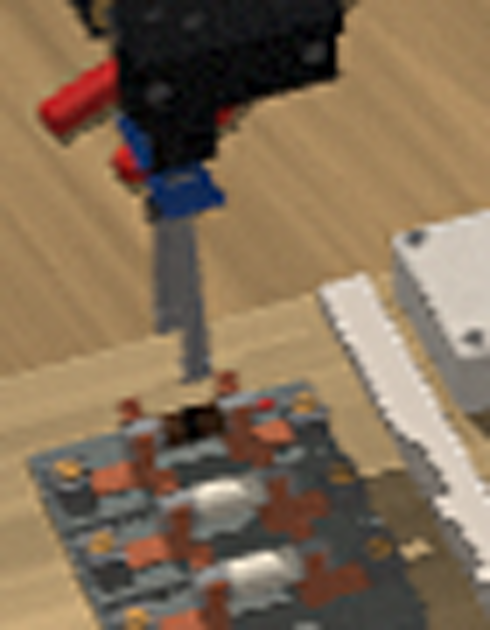

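The jaws are open and straddle the fuse: midpoint seen (251,190.7), predicted (251.1,190.7). Lowering.

Request:
servo_tool:
  steps:
    - [0.71,0,-0.02,0.5,0,0,0]
    - [0.71,0,-0.02,1.0,0,0,0]
    - [0.71,0,-0.02,1.4,0,0,0]
    - [0.71,0,-0.02,1.6,0,0,0]
    - [0.71,0,-0.02,1.6,0,0,0]

```text
clock: 8.0
position: [570.4, 65.4, 145.0]
orientation: [[-0.986, 0.169, -0.001], [0.169, 0.986, 0.0], [0.001, -0.0, -1.0]]
wrist_force: [-0.8, -0.4, -2.1]
opening: 27.6
```

```bash
python3 plan.py 570.5 65.4 139 -0.170; python3 - <<'E'
from h import *
snap('side','s7');crop('s7','s7s',225,150,295,240,7)
E
```

```text
clk 8.0 pos [570.371  65.429 144.976] F [-0.807 -0.38  -2.09 ] open 27.56
shift [-0.005 -0.     0.239] turn [-0.001 -0.007 -0.002]
```

View pics/s7s.png

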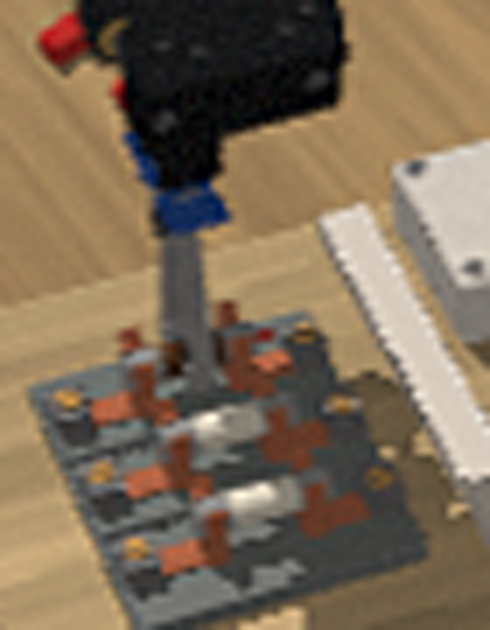

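Request:
servo_tool:
  steps:
    - [0.71,0,0,0.24,0,0,0]
    - [0.71,0,0,0.24,0,0,0]
    - [0.66,0,0,0.24,0,0,0]
    - [0.62,0,0,0.24,0,0,0]
    - [0.59,0,0,0.24,0,0,0]

```text
clock: 8.68
position: [570.6, 65.6, 139.6]
orientation: [[-0.986, 0.169, 0.001], [0.169, 0.986, 0.0], [-0.001, 0.0, -1.0]]
wrist_force: [-0.4, 0.6, 0.3]
opening: 38.3
```

Request:
servo_tool:
  steps:
    - [0.585,0,0,0,0,0,0]
    - [0.585,0,0,0,0,0,0]

```text
clock: 8.93
position: [570.6, 65.4, 139.5]
orientation: [[-0.986, 0.169, 0.0], [0.169, 0.986, 0.0], [-0.0, 0.0, -1.0]]
wrist_force: [0.3, 1.0, 1.4]
opening: 39.5
```

```bash
python3 plan.py 570.5 65.4 139 -0.170; python3 - <<'E'
from h import *
snap('side','s8');crop('s8','s8s',225,150,295,240,7)
E
```

```text
clk 8.925 pos [570.562  65.444 139.537] F [0.291 1.003 1.395] open 39.5
shift [ 0.002 -0.002  0.021] turn [ 0.002  0.005 -0.001]
```

View pics/s8s.png

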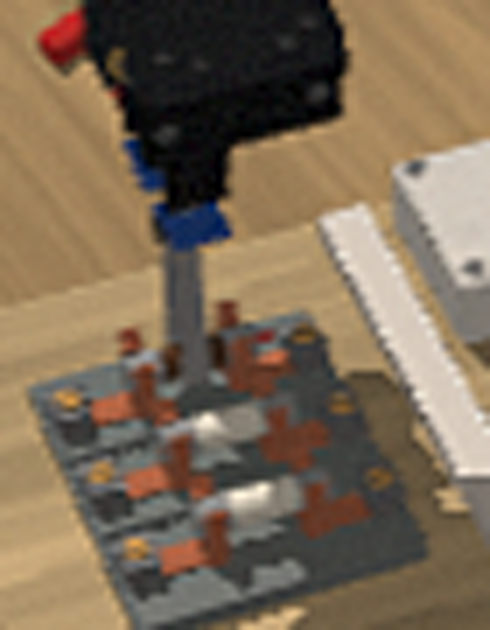

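The jaws have closed on the brown body. I'll pull straight up slowly.

Request:
servo_tool:
  steps:
    - [0.59,0,0,0,0,0,0]
    - [0.59,0,0,-0.15,0,0,0]
    - [0.59,0,0,-0.3,0,0,0]
    - [0.59,0,0,-0.5,0,0,0]
    - [0.59,0,0,-0.7,0,0,0]

```text
clock: 9.6
position: [570.5, 65.4, 157.3]
orientation: [[-0.986, 0.169, 0.0], [0.169, 0.986, -0.0], [-0.0, 0.0, -1.0]]
wrist_force: [0.7, -0.1, -1.1]
opening: 39.0
```

Request:
servo_tool:
  steps:
    - [0.59,0,0,-0.3,0,0,0]
    - [0.59,0,0,-0.7,0,0,0]
    - [0.59,0,0,-1.1,0,0,0]
    - [0.59,0,0,-1.3,0,0,0]

```text
clock: 10.1
position: [570.6, 65.5, 190.3]
orientation: [[-0.986, 0.169, 0.001], [0.169, 0.986, 0.0], [-0.001, 0.0, -1.0]]
wrist_force: [-1.1, 0.4, -1.4]
opening: 39.2
```

```bash
python3 plan.py 429.3 285.1 220 -0.170; python3 - <<'E'
from h import *
snap('side','s9');crop('s9','s9s',215,130,305,240,5)
p=np.array(r.sense()['position']); print(proj('side',p-[0,0,106]),proj('side',p-[0,0,99]))
E
```

```text
clk 10.1 pos [570.648  65.453 190.309] F [-1.066  0.409 -1.441] open 39.15
shift [ 7.058  7.702 -1.193] turn [ 0.003  0.012 -0.001]
[251.127922   189.32642655] [250.98873773 187.35417302]
```

View pics/s9s.png

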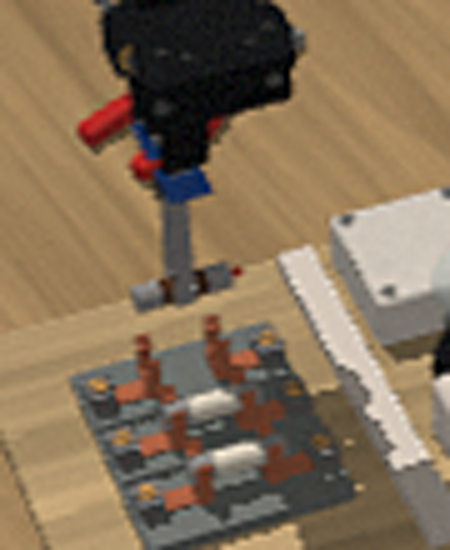

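```bash
python3 - <<'E'
from h import *
p=np.array(r.sense()['position'])-[0,0,99]
for t in (0,.05,.1,.15): 
  a=np.array([np.cos(.17)*np.cos(t),-np.sin(.17)*np.cos(t),-np.sin(t)])
  print(t,[np.round((proj('side',p+k*a)-[215,130])*5) for k in(-25.5,25.5,32.5)])
crop('s9','s9f',235,175,270,200,20)
E
```

```text
0 [array([132., 300.]), array([227., 274.]), array([240., 270.])]
0.05 [array([132., 298.]), array([227., 276.]), array([240., 273.])]
0.1 [array([132., 296.]), array([227., 277.]), array([240., 275.])]
0.15 [array([133., 294.]), array([227., 279.]), array([240., 277.])]
```

View pics/s9f.png

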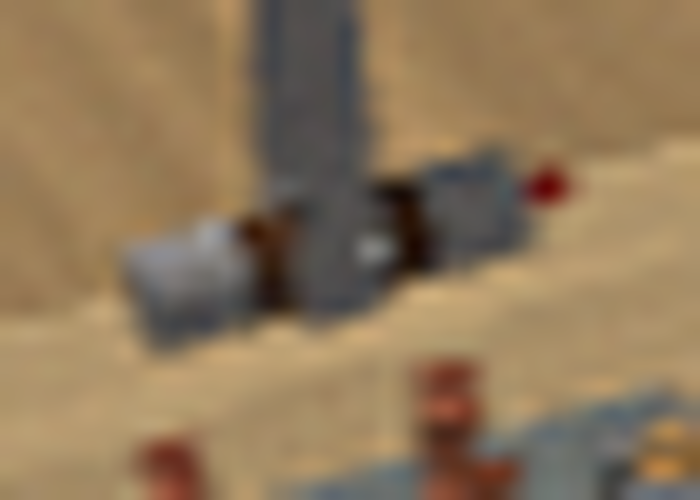

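The fuse is held level: its end at (241.8,190) and pin tip at (263.3,184.3) match the level prediction. Both white fuses are still in their clips. Moving over the tray.

Request:
servo_tool:
  steps:
    - [0.59,0.8,0.9,-0.1,0,0,0]
    - [0.59,2.2,2.4,-0.3,0,0,0]
    - [0.59,3.6,3.9,-0.3,0,0,0]
    - [0.59,5.0,5.4,-0.3,0,0,0]
    - [0.59,6.1,6.65,-0.3,0,0,0]

```text
clock: 10.78
position: [447.0, 256.4, 196.9]
orientation: [[-0.986, 0.169, -0.0], [0.169, 0.986, 0.0], [0.0, 0.0, -1.0]]
wrist_force: [0.3, 0.6, -1.6]
opening: 39.3
```

Request:
servo_tool:
  steps:
    - [0.59,0.7,0.75,0,0,0,0]
    - [0.59,0.96,1.05,0,0,0,0]
    - [0.59,0.96,1.05,0,0,0,0]
    - [0.59,0.96,1.05,0,0,0,0]

```text
clock: 11.28
position: [429.6, 284.4, 196.8]
orientation: [[-0.985, 0.17, 0.0], [0.17, 0.985, -0.0], [-0.0, -0.0, -1.0]]
wrist_force: [0.1, 0.8, -1.4]
opening: 39.0
```

```bash
python3 plan.py 429.3 285.1 140 -0.170; python3 - <<'E'
from h import *
snap('side','s10');crop('s10','s10s',115,80,235,210,5)
crop('s0','s0t',125,145,215,215,8)
E
```

```text
clk 11.275 pos [429.614 284.385 196.82 ] F [ 0.084  0.783 -1.372] open 38.98
shift [0.017 0.026 2.273] turn [-0.001  0.001 -0.01 ]
```

View pics/s10s.png

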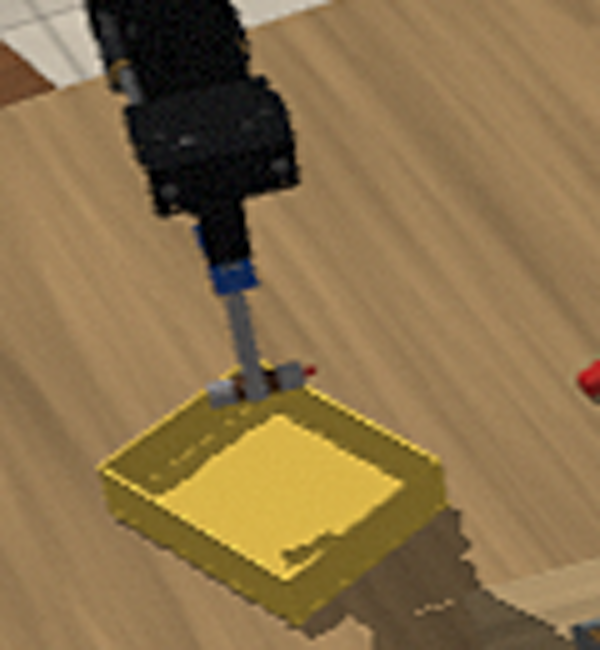

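View pics/s0t.png

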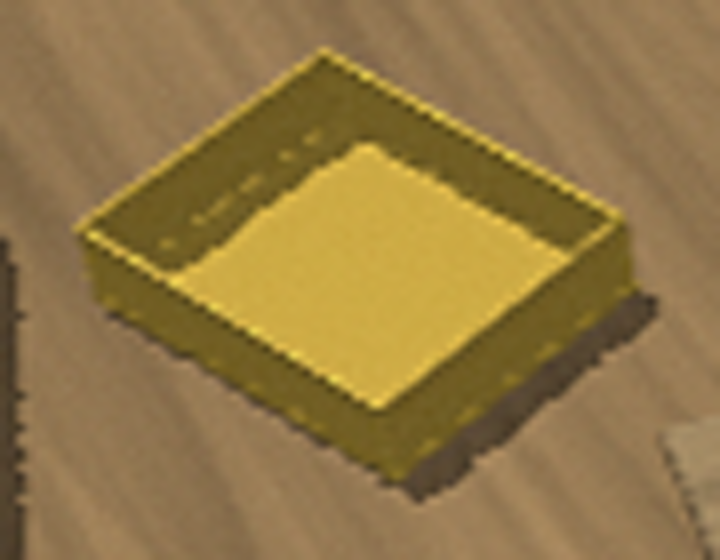

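```bash
python3 - <<'E'
from h import *
P=[w('side','s0',125+x/8,145+y/8,35) for x,y in((325,50),(78,230),(380,405),(625,220))]
print(np.round(P,1),np.mean(P,0)); print(proj('side',[429.6,284.4,3]))
E
```

```text
[[459.2 380.2  35. ]
 [348.5 335.7  35. ]
 [403.4 200.6  35. ]
 [512.3 240.4  35. ]] [430.87158253 289.20894397  35.        ]
[171.01727685 182.38334338]
```

Request:
servo_tool:
  steps:
    - [0.59,0,0.05,0.7,0,0,0]
    - [0.59,0,0.1,1.6,0,0,0]
    - [0.59,0,0.1,2.4,0,0,0]
    - [0.59,0,0.1,3.0,0,0,0]
    - [0.59,0,0.1,3.2,0,0,0]

```text
clock: 11.95
position: [429.6, 287.1, 116.2]
orientation: [[-0.985, 0.17, -0.001], [0.17, 0.985, -0.0], [0.001, -0.001, -1.0]]
wrist_force: [1.4, 0.1, -1.0]
opening: 38.6
```

Request:
servo_tool:
  steps:
    - [0.59,0,0,0.06,0,0,0]
    - [0.59,0,0,0.12,0,0,0]
    - [0.59,0,0,0.16,0,0,0]
    - [0.59,0,0,0.16,0,0,0]

```text
clock: 12.45
position: [429.6, 287.6, 113.1]
orientation: [[-0.986, 0.169, 0.0], [0.169, 0.986, 0.0], [-0.0, 0.0, -1.0]]
wrist_force: [-1.4, 0.3, -1.6]
opening: 38.8
```

```bash
python3 plan.py 429.3 285.1 110 -0.170; python3 - <<'E'
from h import *
snap('side','s11');crop('s11','s11s',125,120,215,215,6)
E
```

```text
clk 12.45 pos [429.555 287.573 113.085] F [-1.439  0.265 -1.579] open 38.76
shift [-0.007 -0.099  0.123] turn [ 0.003  0.004 -0.001]
```

View pics/s11s.png

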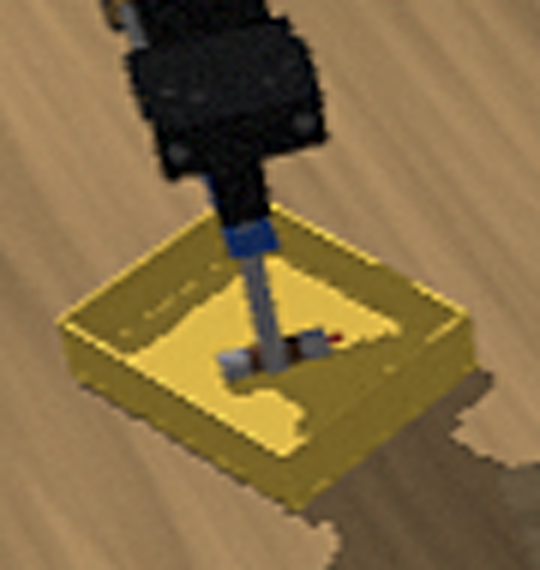

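Request:
servo_tool:
  steps:
    - [0.59,0,0,0.05,0,0,0]
    - [0.59,0,0,0.1,0,0,0]
    - [0.59,0,0,0.1,0,0,0]

```text
clock: 12.88
position: [429.7, 287.6, 110.6]
orientation: [[-0.986, 0.169, 0.0], [0.169, 0.986, 0.0], [-0.0, 0.0, -1.0]]
wrist_force: [-1.0, -1.1, 1.7]
opening: 38.9
```

Request:
servo_tool:
  steps:
    - [0.59,0,0,0.02,0,0,0]
    - [0.59,0,0,0.04,0,0,0]
    - [0.59,0,0,0.04,0,0,0]

```text
clock: 13.25
position: [430.0, 287.8, 110.0]
orientation: [[-0.986, 0.169, 0.002], [0.169, 0.986, 0.001], [-0.001, 0.001, -1.0]]
wrist_force: [-0.5, 0.1, 7.2]
opening: 38.8
```

Touchdown: the wrist force rose to +7 N. I'll ease up a little and open.

Request:
servo_tool:
  steps:
    - [0.59,0,0,-0.03,0,0,0]
    - [0.62,0,0,-0.03,0,0,0]
    - [0.65,0,0,-0.03,0,0,0]
    - [0.68,0,0,-0.03,0,0,0]
    - [0.71,0,0,-0.03,0,0,0]

```text
clock: 13.88
position: [429.5, 287.4, 110.1]
orientation: [[-0.986, 0.169, -0.0], [0.169, 0.986, -0.0], [0.0, -0.0, -1.0]]
wrist_force: [-0.1, -0.1, -0.1]
opening: 28.7
```

Request:
servo_tool:
  steps:
    - [0.71,0,0,0,0,0,0]
    - [0.71,0,0,-0.15,0,0,0]
    - [0.71,0,0,-0.3,0,0,0]
    - [0.71,0,0,-0.3,0,0,0]

```text
clock: 14.38
position: [429.7, 287.6, 118.1]
orientation: [[-0.986, 0.169, 0.001], [0.169, 0.986, 0.0], [-0.001, 0.001, -1.0]]
wrist_force: [-0.3, -0.2, -0.7]
opening: 27.8
```

```bash
python3 plan.py 429.3 285.1 110 -0.170; python3 - <<'E'
from h import *
snap('side','s12');crop('s12','s12s',125,120,215,215,6)
E
```

```text
clk 14.375 pos [429.678 287.626 118.056] F [-0.274 -0.181 -0.694] open 27.8
shift [-0.002 -0.102  0.322] turn [ 0.007  0.008 -0.001]
```

View pics/s12s.png

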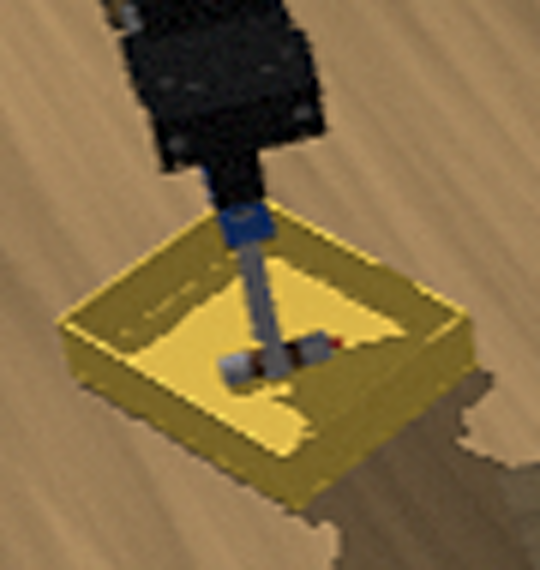

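Request:
servo_tool:
  steps:
    - [0.71,0,0,-0.3,0,0,0]
    - [0.71,0,0,-0.9,0,0,0]
    - [0.71,0,0,-1.8,0,0,0]
    - [0.71,0,0,-3.0,0,0,0]
    - [0.71,0,0,-4.2,0,0,0]

```text
clock: 15.05
position: [429.4, 287.5, 224.6]
orientation: [[-0.986, 0.169, 0.001], [0.169, 0.986, 0.0], [-0.001, 0.001, -1.0]]
wrist_force: [-0.3, 0.1, -0.3]
opening: 27.8
```

Request:
servo_tool:
  steps:
    - [0.66,0,0,-0.5,0,0,0]
    - [0.6,0,0,-0.8,0,0,0]
    - [0.56,0,0,-0.8,0,0,0]
    - [0.53,0,0,-0.8,0,0,0]

```text
clock: 15.55
position: [429.3, 287.4, 241.8]
orientation: [[-0.986, 0.169, -0.001], [0.169, 0.986, -0.001], [0.001, -0.001, -1.0]]
wrist_force: [0.7, 0.3, -2.0]
opening: 44.0
```

```bash
python3 plan.py 500 -306 244 -0.225; python3 - <<'E'
from h import *
snap('side','s13');crop('s13','s13s',105,60,235,215,4)
p=np.array(r.sense()['position']); print((proj('side',p-[0,0,106])-[105,60])*4)
E
```

```text
clk 15.55 pos [429.264 287.36  241.834] F [ 0.679  0.27  -1.97 ] open 43.98
shift [ -6.808 -22.912  -0.077] turn [-0.009 -0.013  0.628]
[230.0505471  340.63632715]
```

View pics/s13s.png

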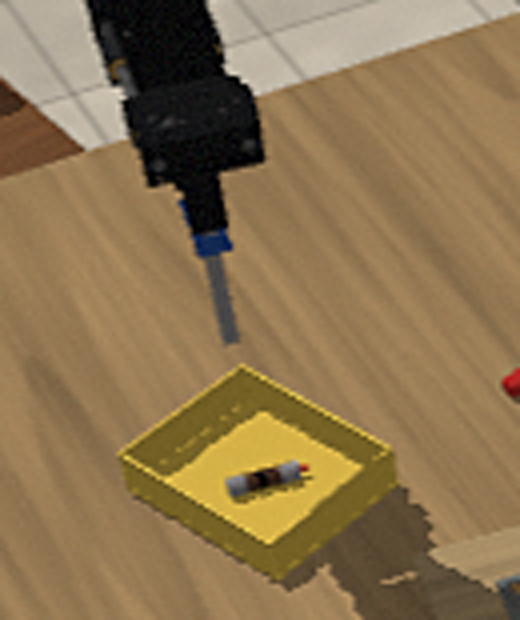

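The blown fuse lies flat in the tray at (171,180), and the tweezers are clear of it and shut. Refining the slot pose.

```bash
python3 - <<'E'
from h import *
P=np.array([w('top','t5',360+x/9,225+y/9,108) for x,y in((265,172),(447,213),(435,295),(255,245))])
print(np.round(P,1),P.mean(0)); 
for i,j in((1,0),(2,3)): d=P[j]-P[i]; print(np.hypot(*d[:2]),np.arctan2(-d[0],d[1]))
s=cv2.imread('pics/s5.png'); crop('s5','s5st',275,265,345,355,7)
E
```

```text
[[ 512.7 -285.4  108. ]
 [ 506.  -330.3  108. ]
 [ 485.7 -327.6  108. ]
 [ 494.5 -283.4  108. ]] [ 499.71090263 -306.69487279  108.        ]
45.33397901502584 -0.14789797904713042
45.0892767217927 -0.19767194982217431
```

View pics/s5st.png

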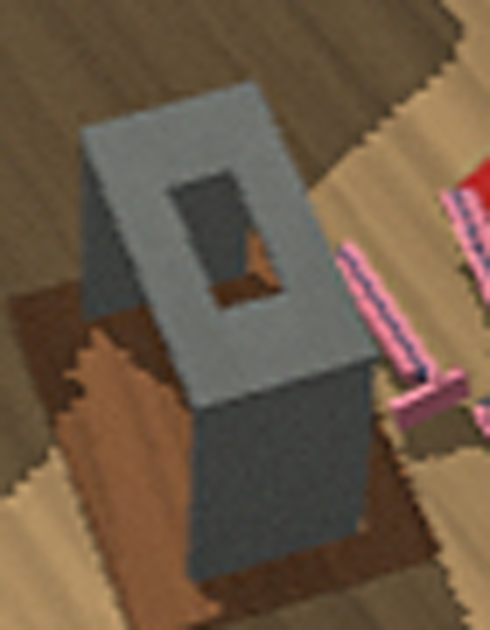

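```bash
python3 - <<'E'
from h import *
P=np.array([w('side','s5',275+x/7,265+y/7,108) for x,y in((168,188),(235,168),(284,292),(220,312))])
print(np.round(P,1),P.mean(0)); 
for i,j in((3,0),(2,1)): d=P[j]-P[i]; print(np.hypot(*d[:2]),np.arctan2(-d[0],d[1]))
E
```

```text
[[ 496.  -280.3  108. ]
 [ 517.1 -284.7  108. ]
 [ 505.2 -329.4  108. ]
 [ 485.4 -325.4  108. ]] [ 500.95845652 -304.94507422  108.        ]
46.25655742422713 -0.23020499654570456
46.20380495454711 -0.26070798773755033
```

Request:
servo_tool:
  steps:
    - [0.53,-0.45,-1.5,-0.08,0,0,0.1]
    - [0.53,-1.1,-3.8,-0.08,0,0,0.2]
    - [0.53,-1.8,-6.1,-0.08,0,0,0.3]
    - [0.53,-2.5,-8.4,-0.08,0,0,0.45]
    - [0.53,-3.2,-10.7,-0.08,0,0,0.58]

```text
clock: 16.23
position: [462.9, 8.5, 244.3]
orientation: [[-0.976, 0.219, -0.0], [0.219, 0.976, 0.0], [0.0, 0.0, -1.0]]
wrist_force: [1.1, 0.9, -0.7]
opening: 44.5
```

```bash
python3 plan.py 500.4 -304.8 244 -0.22
```

```text
clk 16.225 pos [462.95    8.456 244.255] F [ 1.128  0.914 -0.679] open 44.48
shift [ -4.207 -11.897   0.007] turn [ 0.001 -0.005 -0.011]
```

Request:
servo_tool:
  steps:
    - [0.53,-0.8,-2.2,0,0,0,0]
    - [0.53,-1.6,-4.5,0,0,0,0]
    - [0.53,-2.4,-6.8,0,0,0,0]
    - [0.53,-3.2,-9.0,0,0,0,0]
    - [0.53,-3.6,-10.2,0,0,0,0]

```text
clock: 16.85
position: [494.8, -260.9, 243.6]
orientation: [[-0.975, 0.221, -0.001], [0.221, 0.975, 0.001], [0.001, 0.0, -1.0]]
wrist_force: [0.4, 0.5, -1.6]
opening: 44.8
```

Request:
servo_tool:
  steps:
    - [0.53,0,0,0,0,0,0]
    - [0.53,0,0,0,0,0,0]

```text
clock: 17.1
position: [494.8, -257.6, 244.0]
orientation: [[-0.976, 0.219, -0.001], [0.219, 0.976, 0.001], [0.001, 0.001, -1.0]]
wrist_force: [-0.6, 1.4, 0.0]
opening: 44.8
```

```bash
python3 plan.py 500.4 -304.8 244 -0.22
```

```text
clk 17.1 pos [ 494.772 -257.578  244.012] F [-0.633  1.391  0.034] open 44.83
shift [-0.633 -1.794 -0.002] turn [ 0.008 -0.014 -0.009]
```

Request:
servo_tool:
  steps:
    - [0.53,-0.32,-0.9,0,0,0,0]
    - [0.53,-0.63,-1.79,0,0,0,0]
    - [0.53,-0.63,-1.79,0,0,0,0]
    - [0.53,-0.63,-1.79,0,0,0,0]

```text
clock: 17.6
position: [500.5, -305.3, 244.4]
orientation: [[-0.976, 0.219, -0.0], [0.219, 0.976, 0.001], [0.0, 0.0, -1.0]]
wrist_force: [-0.6, 0.7, -1.1]
opening: 44.9
```

```bash
python3 plan.py 500.4 -304.8 226 -0.22; python3 - <<'E'
from h import *
snap('side','s14');crop('s14','s14s',265,220,365,340,5)
p=np.array(r.sense()['position']); print((proj('side',p-[0,0,106])-[265,220])*5)
E
```

```text
clk 17.6 pos [ 500.496 -305.331  244.375] F [-0.636  0.695 -1.122] open 44.87
shift [0.008 0.02  0.735] turn [ 0.005 -0.005 -0.013]
[212.84295265 353.83100095]
```

View pics/s14s.png

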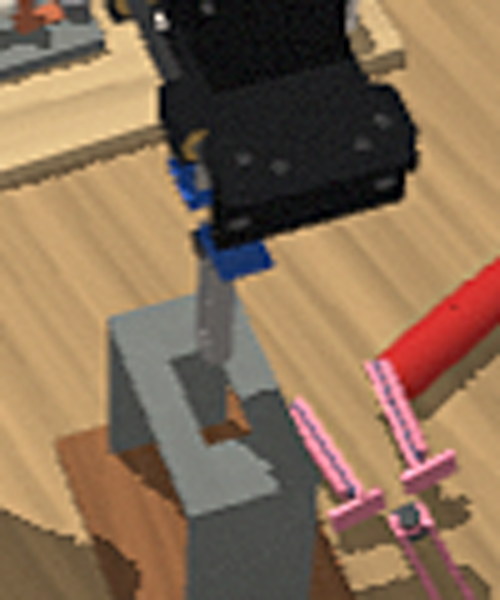

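The jaw tip at (308,292) is above the slot, with slack on all sides. Lowering with force checks.

Request:
servo_tool:
  steps:
    - [0.53,0,0.01,0.6,0,0,0]
    - [0.53,0,0.01,1.2,0,0,0]
    - [0.53,0,0.01,1.7,0,0,0]
    - [0.53,0,0.01,2.0,0,0,0]
    - [0.53,0,0.01,2.0,0,0,0]

```text
clock: 18.27
position: [500.6, -305.0, 194.0]
orientation: [[-0.976, 0.219, -0.001], [0.219, 0.976, 0.001], [0.001, 0.0, -1.0]]
wrist_force: [-0.1, -0.2, -0.2]
opening: 44.9
```

Request:
servo_tool:
  steps:
    - [0.53,0,0,0.5,0,0,0]
    - [0.53,0,0,1.0,0,0,0]
    - [0.53,0,0,1.5,0,0,0]
    - [0.53,0,0,2.0,0,0,0]
    - [0.53,0,0,2.0,0,0,0]

```text
clock: 18.9
position: [500.3, -304.8, 143.4]
orientation: [[-0.976, 0.219, -0.001], [0.219, 0.976, 0.001], [0.002, 0.001, -1.0]]
wrist_force: [0.2, -0.7, -0.0]
opening: 44.5
```

```bash
python3 plan.py 500.4 -304.8 124 -0.22; python3 - <<'E'
from h import *
snap('side','s15');crop('s15','s15s',265,220,365,340,5)
E
```

```text
clk 18.9 pos [ 500.343 -304.79   143.418] F [ 0.233 -0.663 -0.009] open 44.5
shift [-0.004 -0.001  0.777] turn [ 0.011 -0.02  -0.008]
```

View pics/s15s.png

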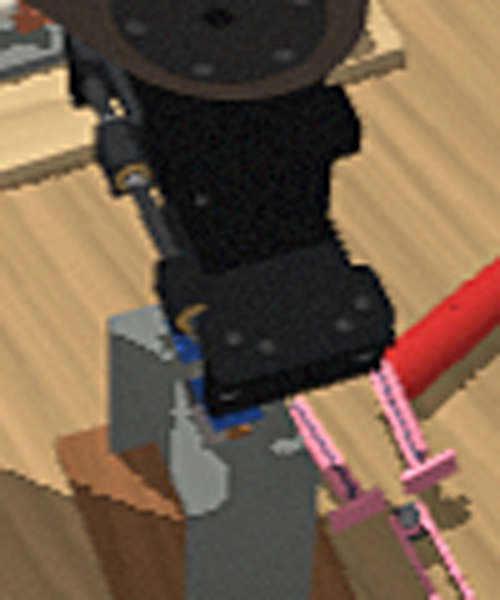

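Request:
servo_tool:
  steps:
    - [0.53,0,0,0.25,0,0,0]
    - [0.53,0,0,0.45,0,0,0]
    - [0.53,0,0,0.6,0,0,0]
    - [0.53,0,0,0.6,0,0,0]

```text
clock: 19.45
position: [500.6, -305.0, 129.3]
orientation: [[-0.976, 0.219, -0.0], [0.219, 0.976, 0.0], [0.0, 0.0, -1.0]]
wrist_force: [1.3, 0.3, -1.1]
opening: 44.8
```

Request:
servo_tool:
  steps:
    - [0.53,0,0,0.05,0,0,0]
    - [0.53,0,0,0.1,0,0,0]
    - [0.53,0,0,0.1,0,0,0]

```text
clock: 19.82
position: [500.7, -305.1, 127.1]
orientation: [[-0.976, 0.219, 0.0], [0.219, 0.976, 0.0], [0.0, 0.0, -1.0]]
wrist_force: [-0.6, 0.3, -1.0]
opening: 44.9
```

Request:
servo_tool:
  steps:
    - [0.53,0,0,0.05,0,0,0]
    - [0.53,0,0,0.08,0,0,0]
    - [0.53,0,0,0.08,0,0,0]

```text
clock: 20.2
position: [500.7, -305.0, 125.0]
orientation: [[-0.976, 0.219, -0.0], [0.219, 0.976, 0.0], [0.0, 0.0, -1.0]]
wrist_force: [0.4, -0.6, -0.3]
opening: 44.9
```

Request:
servo_tool:
  steps:
    - [0.53,0,0,0.03,0,0,0]
    - [0.53,0,0,0.05,0,0,0]
    - [0.53,0,0,0.05,0,0,0]

```text
clock: 20.58
position: [500.7, -305.0, 123.8]
orientation: [[-0.976, 0.219, -0.0], [0.219, 0.976, 0.0], [0.0, 0.0, -1.0]]
wrist_force: [0.3, -0.4, -2.0]
opening: 45.1
```

Request:
servo_tool:
  steps:
    - [0.53,0,0,0.03,0,0,0]
    - [0.53,0,0,0.05,0,0,0]
    - [0.53,0,0,0.05,0,0,0]

```text
clock: 20.95
position: [500.9, -305.2, 123.1]
orientation: [[-0.976, 0.219, 0.001], [0.219, 0.976, -0.0], [-0.001, -0.0, -1.0]]
wrist_force: [-0.9, 0.9, 4.9]
opening: 44.9
```

```bash
python3 plan.py 500.4 -304.8 124 -0.22; python3 - <<'E'
from h import *
snap('side','s16');crop('s16','s16s',285,275,335,335,9)
E
```

```text
clk 20.95 pos [ 500.869 -305.167  123.086] F [-0.899  0.869  4.9  ] open 44.91
shift [ 0.021  0.01  -0.037] turn [-0.003  0.009 -0.008]
```

View pics/s16s.png

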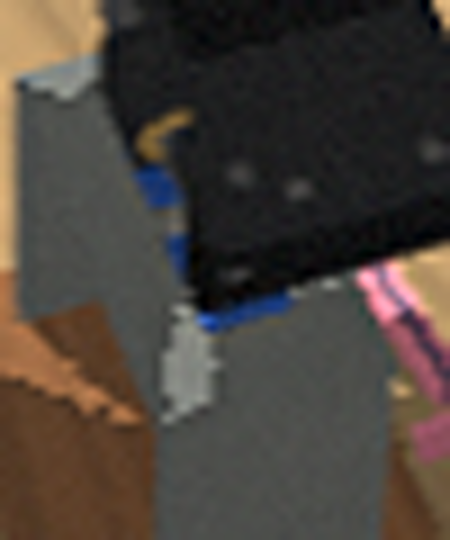

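Contact at 123 mm, the same height at which they were picked up, so the guards are on the bridge. Releasing slowly and backing off straight up.

Request:
servo_tool:
  steps:
    - [0.5,0,0,-0.02,0,0,0]
    - [0.46,0,0,-0.02,0,0,0]
    - [0.4,0,0,-0.02,0,0,0]
    - [0.3,0,0,-0.02,0,0,0]
    - [0.2,0,0,-0.02,0,0,0]

```text
clock: 21.62
position: [500.7, -305.0, 123.0]
orientation: [[-0.976, 0.219, -0.0], [0.219, 0.976, 0.0], [0.0, 0.0, -1.0]]
wrist_force: [-0.3, -0.3, -0.7]
opening: 71.7
```

Request:
servo_tool:
  steps:
    - [0.2,0,0,-0.3,0,0,0]
    - [0.2,0,0,-1.2,0,0,0]
    - [0.2,0,0,-2.4,0,0,0]
    - [0.2,0,0,-4.2,0,0,0]
    - [0.2,0,0,-6.0,0,0,0]

```text
clock: 22.25
position: [500.5, -304.9, 275.0]
orientation: [[-0.976, 0.219, 0.0], [0.219, 0.976, -0.0], [-0.0, -0.0, -1.0]]
wrist_force: [0.4, -0.2, -0.0]
opening: 76.1
```

Request:
servo_tool:
  steps:
    - [0.2,1.5,2.0,-0.5,0,0,0]
    - [0.2,3.0,4.0,-1.0,0,0,0]
    - [0.2,3.0,6.0,-1.0,0,0,0]
    - [0.2,3.0,6.0,-1.0,0,0,0]

```text
clock: 22.75
position: [460.3, -139.8, 299.3]
orientation: [[-0.976, 0.216, 0.002], [0.216, 0.976, -0.0], [-0.002, 0.0, -1.0]]
wrist_force: [0.4, 0.9, -0.1]
opening: 76.1
```

```bash
python3 - <<'E'
from h import *
snap('side','s17');snap('top','t17');crop('s17','s17s',265,255,405,375,5)
print(r.sense()['position'],r.sense()['wrist_force'])
E
```

```text
[ 460.46733163 -142.18079377  298.61727209] [0.35359657 0.02040171 0.1907113 ]
```

View pics/s17.png

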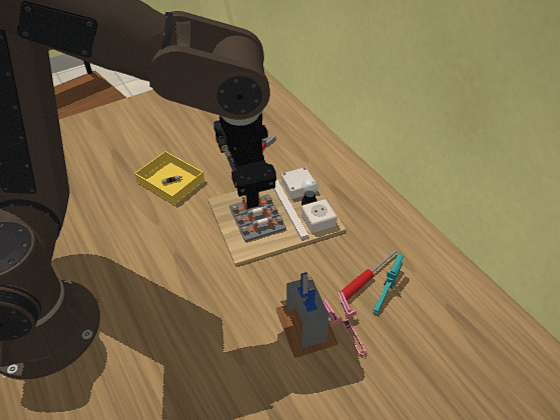

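View pics/s17s.png

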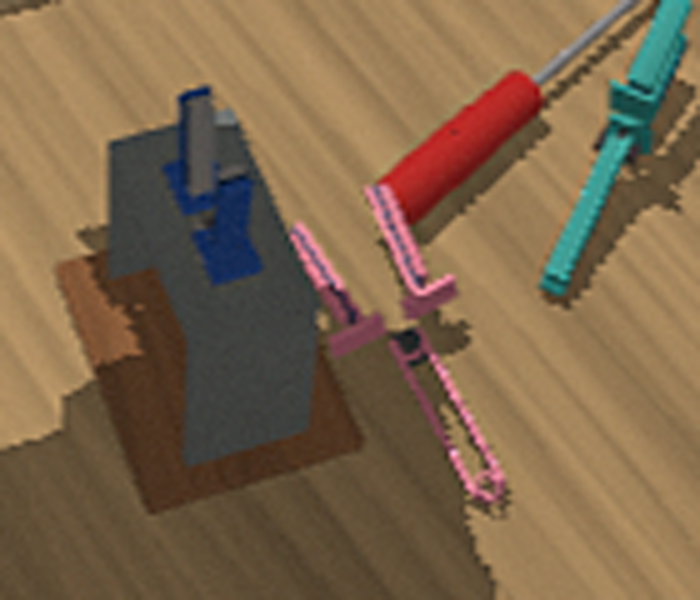

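View pics/t17.png

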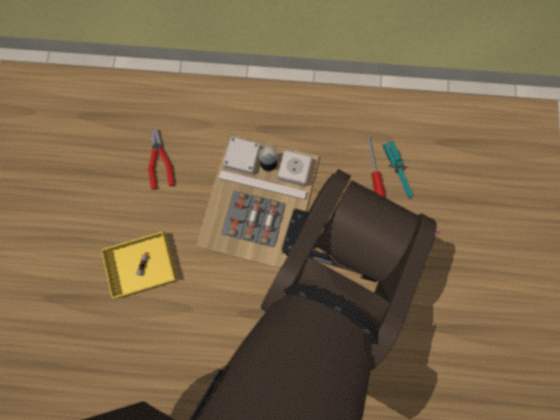

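The tweezers hang upright in the slot at (306,295), and the fuse lies in the tray at (171,180). One comparison of the good fuses, pliers and screwdriver before handing in.

```bash
python3 - <<'E'
from h import *
a=cv2.imread('pics/t0.png')[180:255,215:295];b=cv2.imread('pics/t17.png')[180:255,215:295]
cv2.imwrite('pics/cmp.png',cv2.resize(np.hstack([a,b]),None,fx=5,fy=5,interpolation=cv2.INTER_CUBIC))
d0,d1=np.load('pics/t0.npy'),np.load('pics/t17.npy')
for u,v in((253,216),(269,220)): print(w('top','t0',u,v)[2],w('top','t17',u,v)[2])
E
```

```text
45.882978395761256 48.40455766306911
47.93693699661537 47.214654640682056
```

View pics/cmp.png

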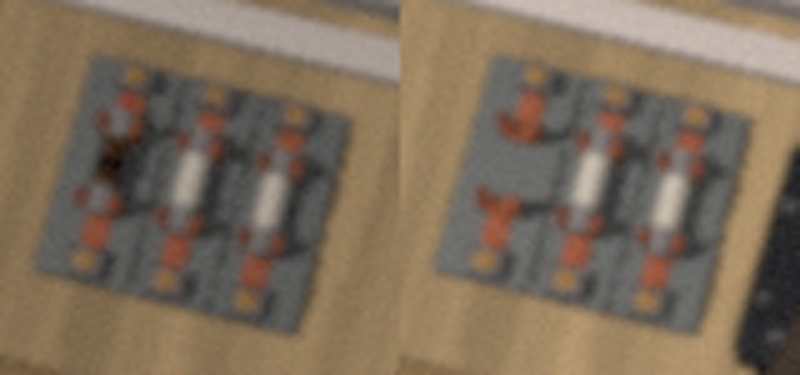

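```bash
python3 -c "
from rig import r
print(r.hand_in())"
```

```text
the job is handed in; nothing more can be done
None
```

The blown fuse is out of its clips and lying flat in the yellow tray, and the blue tweezers are back in their stand. I handed the job in at about 23 s of the 58 s allowed.

- **Fuse:** I pulled it straight up from the +y pole. I lowered it until the tray floor pushed back (wrist force about 7 N) and only then opened the jaws, so it was not dropped.
- **Tweezers:** They hang upright, with the guards meeting the bridge at the same height as at pick-up (gripper at 123 mm).
- **Good fuses:** In the before and after top views both white fuses are in the same place in their clips. The depth readings on them differ by up to 2.5 mm; I took that as noise, so the check rests on the pictures.
- **Pliers and screwdriver:** The pliers look unmoved in the top view, and the side view shows the screwdriver where it was.
- **Decoys:** The pink and turquoise tweezers stood upright at the start and fell over in the first seconds. The wrist force showed no contact. The pink pair now lies next to the stand with one grip against or very near the screwdriver handle, and both pairs are still on the table.

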